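Fit the two soldering posts from the hook rack into the bench T-slot

ROBOT

A 7-joint arm with a two-finger parallel gripper is mounted at the origin on the work surface. World frame = base frame: x ahead of the robot, y to its left, z up, the work surface at z = 0. Lengths are in m, angles in rad, forces in N, time in s.
With the tool pointing down it reaches from about 0.4 to 0.875 m from the base axis. Payload 19.3 kg.
Tool frame: the origin (TCP) lies on the mounting face of the last link; the fingertips stand 173 mm ahead of it and the grasp point (between the pads) lies 155 mm ahead of it; z points along the fingers, y is the line along which they close (so a half turn about z gives the same grasp; the last joint's range is limited). The gripper opens to 85 mm and grips with 20 to 120 N. Pads are 22 mm wide; open, the fingers measure 114 mm over their backs; the gripper's body (76 mm by 85 mm) begins 54 mm behind the grasp point. The pads swing forward as they close: fully open they stand 13 mm farther back than shut.
Start: joints at [1.113, 0.521, -0.036, 1.599, 0.021, 1.021, -0.113], TCP at [0.236, -0.579, 0.405] pointing down, gripper open.
Joint ranges: [-2.91, 2.91], [-0.3, 2.13], [-1.5, 1.42], [0.17, 2.43], [-1.26, 4.41], [0.16, 1.93], [-2.52, 2.52]. Speed limits (rad/s): [1.89, 1.89, 2.39, 2.39, 3.01, 3.01, 3.01].

INTERFACE

Orientations are given as [roll, pitch, yaw] about the fixed x, y, z axes, in that order (R = Rz(yaw) Ry(pitch) Rx(roll)).
In Python, from workcell import bot, vision gives the robot as it stands.
- The arm moves only by the shell command python3 -m creep 'ROWS' [FORCE]. ROWS is JSON, a list that holds one entry, the list of rows, each a list of 7 numbers: the opening, from -1 (shut) to 1 (fully open), then the shift along the tool's x, y, z in cm, then the turn, a rotation vector about the tool's x, y, z in rad. In form: [[[grip, tx, ty, tz, rx, ry, rz], ...]]. A call has 1 to 12 rows; each row shifts and turns the commanded pose from where the row before left it, along the tool's axes as they then stand; what a row does not reach is not made up. A row lasts 1/8 s, in which the tool goes at most 62.5 mm and 10.7 degrees, less where a joint would pass 70% of its speed; a pose out of reach is approached as far as the arm can. A call with a gripper value outside its range is refused whole. The fingers move at their own pace and stop on an object; FORCE is the grip in N (left out, the last holds). Time passes only in rows, so rows that do not move let the fingers close. It gives the time, the measured TCP pose, the force, the opening and the grip force at its end, in the units of the state.
- bot.observe(): the state, without advancing time (a new reading comes with each control period).
- vision.grab_frame(name): name is "side" or "top"; returns a dict with "image" (400x640x3 uint8, blue, green, red), "depth" (400x640 float32, m along the optical axis (not along the pixel's ray), 0 where there is no reading), "fovy" (degrees; the focal length in pixels is half the picture's height over the tangent of half this angle, whatever the lens; pixels are square), "cx", "cy" (the principal point, pixels), "k1" (the pictures are not rectified: a ray, as slopes to the right and down, at radius r is drawn at 1 + k1 r^2 times it, then the intrinsics apply), "cam_to_world" (4x4, takes a point from camera to world coordinates). Camera axes: x right, y down, z forward; pixel columns grow to the right and rows downward; lengths in m; the calibration is good to about 2 mm. A picture is of the moment at which its call begins.
- bot.job_done(): hands the job in; it is judged then, once.
The state is a dict: "clock": time; "qpos": joint angles; "qd": joint speeds; "joint_efforts": joint torques, N m; "position": TCP position; "tool_rot": TCP orientation; "force": force on the tool from outside, world axes, zero at the start; "moment": the same for the moment, N m; "grip_width": finger opening in m; "finger_force": force on a finger pad.
Only numpy, scipy, OpenCV 4.12 (cv2) and the standard library are available. Lean on these libraries where they do the work, as an engineer would, in place of code of your own. Each camera call takes 0.05 s, during which the arm holds its last target. There are 200 camera calls.

TASK

Lift the tall post and the short post, the two with round disc feet, off their hooks, and slide their feet into the T-slot base on the bench through its open end: first the tall one right up to the closed end, then the short one up against it, both left standing upright and let go. Leave the tapered mandrel hanging where it is and do not push about the flask, jar or hammer.

Things in the scene. Friction and masses are not known exactly. Their poses are not given: they have to be found in the camera images.
- rack: Fixed hook rack, 350 mm wide, 366 high. Origin on the bench below the middle hanging point; +x from its front (hook side) to its rear, y along it. Three 8 mm hooks stick out to -x from a wooden crossbar (x 50 to 70, z 271 to 297). Posts 20 square at x 60, y -165 and +165, each on a flat foot (x -5 to 105, 40 wide, 8 high).
- light_bar (a point): middle of the underside of the rack's white light bar, 344 mm above the bench; it is 40 deep (rack x -5 to 35), 350 wide, 22 high and lies right over the hooks, so the gripper cannot come straight down on what hangs there: the tool must lean 30 to 45 degrees, its fingers pointing down and towards rack +x
- hook0 (a point): hanging point of the hook at rack y = -100 mm: the upper side of its level bar, 290 above the bench; axes as the rack. The bar runs out to x = -12, then turns up to a tip at x = -20, 300 above the bench. What hangs on it must rise over 10 (20 is right; at 24 the stirrup's lower bar meets the hook), then come out towards -x by over 30.
- hook1 (a point): hanging point of the middle hook (same shape)
- hook2 (a point): hanging point of the hook at rack y = +100 mm (same shape)
- tall_post: Loose post with two thin side arms, 206 mm over all, about 0.28 kg, hanging on one of the hooks (which one varies). Origin at the underside of its top bar, where it rests on the hook; z up the post, x and y as the rack's when hung. Arms along +y and -y, 160 below the origin, 74 over all. Foot's underside 200 below the origin. Stirrup, neck, grip and foot: see the points.
- tall_grip (a point): middle of the tall post's wooden grip, 110 mm below its origin, 90 above the foot's underside. Grip 20 wide (y; pinch it so), 16 deep (x), 60 long. Above it a 10 mm neck, 42 long, then the steel stirrup: 36 wide (y), 10 deep (x), from 38 below to 6 above the origin, its opening 26 wide and 32 high.
- tall_foot (a point): centre of the underside of the tall post's round steel disc foot, 50 mm diameter, 6 thick; above it a 12 mm round stem up to the grip
- short_post: Loose plain post without arms, 171 mm over all, about 0.22 kg, hanging on another of the hooks. Origin at the underside of its top bar, where it rests on the hook; axes as the tall post's. Foot's underside 165 below the origin.
- short_grip (a point): middle of the short post's wooden grip, 110 mm below its origin, 55 above the foot's underside; grip, neck and stirrup as on the tall post
- short_foot (a point): centre of the underside of the short post's round disc foot, 50 mm diameter, 6 thick, stem 12
- mandrel: Bystander, loose, hanging on the remaining hook: same stirrup, neck and wooden grip, but below them a tapered steel rod, 20 to 12 mm diameter, down to 200 below the origin, without a disc foot
- track: Fixed steel T-slot base, 150 mm long (x), 76 wide (y), 25 high; origin at the centre of its underside. Channel 56 wide, z 8 to 20, under two lips (z 20 to 25) that leave a slot 24 wide. Open at the -x end, closed by a wall at the +x end: a disc foot enters only from -x, under the lips. With both posts home the foot centres are at x = 36 (tall) and -14 (short).
- track_mouth (a point): middle of the channel floor's edge at the open end (x = -75, z = 8 mm in the track's frame)
- track_stop (a point): middle of the channel floor at the inner face of the closing wall (x = 61, z = 8 mm in the track's frame)
- flask: bystander, loose: clear plastic bottle, 56 mm diameter, 170 high, standing on the +y side of the track; origin at its base
- jar: bystander, loose: glass jar, 60 mm diameter, 85 high, standing on the -y side of the track; origin at its base
- hammer: bystander, loose: hammer 220 mm long lying on the bench before the rack, under 45 high; origin under the middle of its length

How it is judged:
On the way, in this order (a step that is already met when the one before it is completed fails the run):
1. tall post's foot in the channel, up to the closed end, upright (x of tall_foot in the frame of track between 0.03 and 0.04 m and y of tall_foot in the frame of track between -0.008 and 0.008 m and z of tall_foot in the frame of track between 0.005 and 0.0125 m and angle between tall_post's own z axis and vertical below 0.12 rad), for 0.2 s.
2. short post's foot in the channel behind it, against the tall post's foot, upright (all of step 1 and x of short_foot in the frame of track between -0.028 and 0 m and horizontal distance between short_foot and tall_foot below 0.056 m and y of short_foot in the frame of track between -0.008 and 0.008 m and z of short_foot in the frame of track between 0.005 and 0.0125 m and angle between short_post's own z axis and vertical below 0.12 rad), for 0.2 s.
At the end, for the whole second after the job is handed in: The tall post stands upright (within 7 degrees) in the channel with its foot on the floor, within 6 mm of touching the closing wall; the short post likewise stands behind it in the channel with its foot within 6 mm of touching the tall one's; both at rest and released (all of step 2 and linear speed of each of tall_post, short_post below 0.05 m/s).
It fails at once if the mandrel is displaced more than 30 mm (distance of mandrel from where it was at the start of the episode above 0.03 m).
It fails at once if the flask is displaced more than 30 mm (distance of flask from where it was at the start of the episode above 0.03 m).
It fails at once if the jar is displaced more than 30 mm (distance of jar from where it was at the start of the episode above 0.03 m).
It fails at once if the hammer is displaced more than 30 mm (distance of hammer from where it was at the start of the episode above 0.03 m).
It also fails if it takes over 67 s, if anything falls off the work surface, if the arm or the gripper's body presses on something with over 40 N, if the wrist force passes 120 N, or if a joint passes its speed limit or range.

## Working session

There is one attempt and no reset: what is moved stays moved. The work goes in short steps, Python scripts to look and compute and a shell command to move; the robot and the scene stay as the last step left them, time stands still between calls to the robot, and variables do not carry over. Pictures are saved under pics/ and viewed, at most 10 in all, crops included, and the job is handed in when it is done.

```bash
ls; mkdir -p pics; cat > h.py <<'E'
import numpy as np, cv2
from workcell import bot, vision
def K(f):
    h=f["image"].shape[0]; fl=h/2/np.tan(np.radians(f["fovy"])/2)
    return np.array([[fl,0,f["cx"]],[0,fl,f["cy"]],[0,0,1]]), np.array([f["k1"],0,0,0.])
def rays(f,px):
    k,d=K(f); n=cv2.undistortPoints(np.array(px,float).reshape(-1,1,2),k,d)[:,0]
    r=np.c_[n,np.ones(len(n))]; T=np.array(f["cam_to_world"])
    return T[:3,3], r@T[:3,:3].T      # scale = depth
def pts(f,px):
    o,r=rays(f,px); z=np.array([f["depth"][int(round(v)),int(round(u))] for u,v in px]); return o+r*z[:,None]
def plane(f,px,z):
    o,r=rays(f,px); return o+r*((z-o[2])/r[:,2])[:,None]
def cloud(f):
    h,w=f["depth"].shape; u,v=np.meshgrid(np.arange(w),np.arange(h)); px=np.c_[u.ravel(),v.ravel()]
    o,r=rays(f,px); return (o+r*f["depth"].reshape(-1,1)).reshape(h,w,3)
E
python3 - <<'E'
from h import *
for n in("side","top"):
    f=vision.grab_frame(n); cv2.imwrite(f"pics/{n}0.png",f["image"]); np.save(f"pics/{n}0.npy",f,allow_pickle=True)
    print(n,f["fovy"],f["cx"],f["cy"],f["k1"],np.round(f["cam_to_world"],3).tolist())
print(bot.observe())
E
```

```text
pics
side 52.94698907483219 321.8692741180547 197.1191635230147 -0.10413500134527108 [[-0.768, -0.437, 0.468, 0.071], [-0.64, 0.548, -0.539, 0.544], [-0.021, -0.713, -0.701, 0.968], [0.0, 0.0, 0.0, 1.0]]
top 48.3220740270114 316.4426379085737 197.56321755110773 -0.07360019541683273 [[0.021, -0.991, 0.129, 0.411], [-1.0, -0.02, 0.006, -0.041], [-0.003, -0.129, -0.992, 1.492], [0.0, 0.0, 0.0, 1.0]]
{'clock': 0.1, 'qpos': array([ 1.11277493,  0.52192856, -0.03632848,  1.59996375,  0.02117465,
        1.02112089, -0.1128063 ]), 'qd': array([-0.00013469, -0.00096466, -0.00145771, -0.00271882,  0.0003897 ,
       -0.00024636, -0.00036025]), 'joint_efforts': array([ 5.63136680e-03, -9.28486204e+01,  1.98511675e+00, -3.70531619e+01,
        1.82819297e-02,  5.35369836e-03,  9.15657506e-05]), 'position': array([ 0.23628861, -0.57846465,  0.40419472]), 'tool_rot': array([-3.14055727e+00,  5.18745394e-05,  3.87792036e-01]), 'force': array([-0.0295859 , -0.26316104,  0.49938448]), 'moment': array([0.02941003, 0.08633591, 0.01065085]), 'finger_force': 0.0, 'grip_width': 0.08524654311188609}
```

View pics/side0.png

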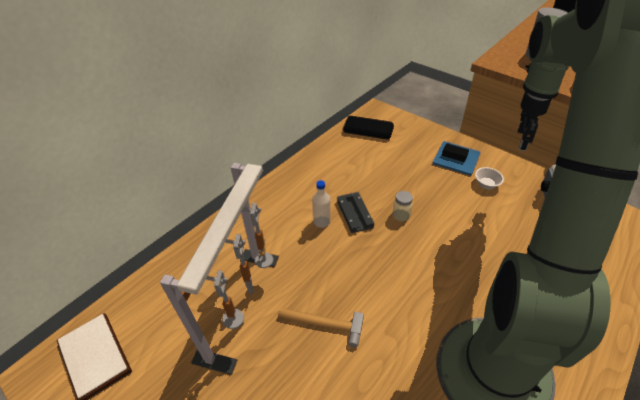

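View pics/top0.png

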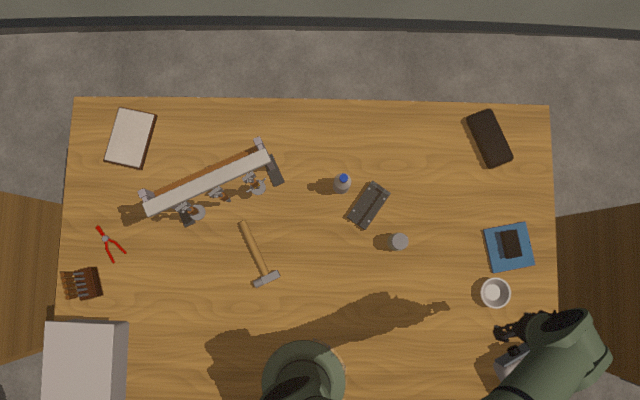

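Side view: rack with the bar from (190,285) to (255,170), disc feet near (232,320) and (265,260), mandrel in the middle near (245,275). Track at (355,212), flask (321,205), jar (403,207), hammer (325,325). Top view: light bar from (145,210) to (270,158), track (367,205). I'll enlarge the rack and the track.

```bash
python3 - <<'E'
import cv2,numpy as np
s=cv2.imread("pics/side0.png");t=cv2.imread("pics/top0.png")
a=cv2.resize(s[155:375,150:290],None,fx=2.7,fy=2.7,interpolation=3)
b=cv2.resize(t[130:235,125:295],(400,247),interpolation=3)
c=cv2.resize(t[165:255,300:420],(400,300),interpolation=3)
b=np.vstack([b,c]); o=np.zeros((594,378+400,3),np.uint8);o[:a.shape[0],:378]=a[:594,:378];o[:547,378:]=b
cv2.imwrite("pics/c1.png",o)
E
```

```text
(no output)
```

View pics/c1.png

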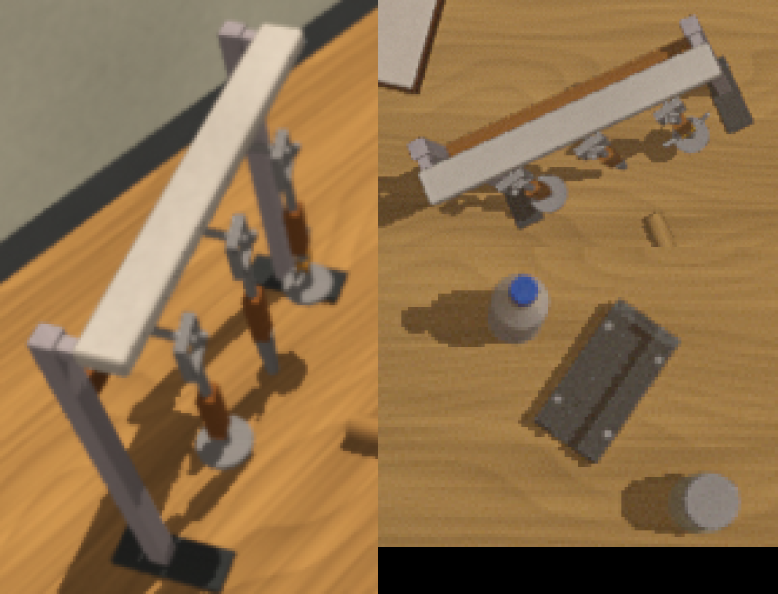

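Crop: tall post (with arms) hangs at the right end of the rack in the top view (rack -y, hook0), short post at the left (hook2), mandrel in the middle. The track's slot is closed at the upper right of the crop (665,330) and open at the lower left (565,445).

```bash
cat > m.py <<'E'
from h import *
S=np.load("pics/side0.npy",allow_pickle=True).item();T=np.load("pics/top0.npy",allow_pickle=True).item()
CS,CT=cloud(S),cloud(T)
def rect(c,sel,lab):
    p=c[sel]; r=cv2.minAreaRect(p[:,:2].astype(np.float32)); b=cv2.boxPoints(r)
    print(lab,len(p),"c",np.round(r[0],4),"size",np.round(r[1],4),"z",np.round(np.percentile(p[:,2],[5,50,95]),4)); print(np.round(b,4).tolist()); return r,b
hsv={n:cv2.cvtColor(f["image"],cv2.COLOR_BGR2HSV) for n,f in(("S",S),("T",T))}
for n,f,c in(("T",T,CT),("S",S,CS)):
    z=c[...,2]; h=hsv[n]; x=c[...,0];y=c[...,1]
    m=(z>.355)&(z<.38)&(x>.4)&(f["depth"]>0)&(y>-.2)&(h[...,2]>130)
    rect(c,m,n+" bar")
    m=(z>.018)&(z<.032)&(h[...,1]<90)&(h[...,2]<110)&(x>.45)&(x<.75)&(y<-.08)&(y>-.4)
    k,l,st,_=cv2.connectedComponentsWithStats(m.astype(np.uint8)); i=1+st[1:,4].argmax(); ys,xs=np.nonzero(l==i); print(st[i])
    rect(c,l==i,n+" track")
    # brown grips
    m=((z>.12)&(z<.235)&(x>.4)&(y>-.1)&(h[...,0]<14)&(h[...,1]>120)&(h[...,2]>25))
    k,l,st,ce=cv2.connectedComponentsWithStats(m.astype(np.uint8))
    for i in range(1,k):
        if st[i,4]>10: p=c[l==i]; print(n,"grip",st[i],np.round(ce[i]),np.round(p.mean(0),4),np.round(p.min(0),3),np.round(p.max(0),3))
    # disc feet
    for nm in range(1):
        m=(h[...,1]<70)&(z>.07)&(z<.15)&(x>.4)&(y>-.1)
        k,l,st,ce=cv2.connectedComponentsWithStats(m.astype(np.uint8))
        for i in range(1,k):
            if st[i,4]>15: p=c[l==i]; print(n,"foot",st[i],np.round(p.mean(0),4),np.round(p.min(0),3),np.round(p.max(0),3))
E
python3 m.py
```

```text
T bar 2166 c [0.6081 0.2601] size [0.0759 0.3487] z [0.3607 0.3653 0.369 ]
[[0.4973999857902527, 0.4000000059604645], [0.6506999731063843, 0.0868000015616417], [0.7189000248908997, 0.12020000070333481], [0.565500020980835, 0.4334000051021576]]
[347 181  43  49 657]
T track 657 c [ 0.5818 -0.2046] size [0.0741 0.1499] z [0.0197 0.0248 0.0295]
[[0.49889999628067017, -0.193900004029274], [0.6236000061035156, -0.27709999680519104], [0.6646999716758728, -0.21539999544620514], [0.5400999784469604, -0.13220000267028809]]
T foot [267 160   6   8  23] [0.6967 0.1187 0.0979] [0.692 0.111 0.072] [0.702 0.127 0.138]
T foot [246 178  20  17 142] [0.6178 0.1519 0.1033] [0.599 0.127 0.089] [0.644 0.185 0.141]
T foot [334 179   5   9  25] [ 0.6364 -0.0934  0.1117] [ 0.625 -0.099  0.087] [ 0.651 -0.086  0.129]
T foot [172 204   8   5  16] [0.5548 0.4138 0.1003] [0.549 0.407 0.074] [0.565 0.423 0.116]
T foot [190 205  15  15 128] [0.5331 0.3309 0.1302] [0.513 0.313 0.123] [0.557 0.358 0.138]
S bar 3762 c [1.0786 0.1182] size [0.5856 1.1798] z [0.3588 0.3666 0.3758]
[[0.476500004529953, -0.148599997162
[... 582 characters left out ...]
566 0.234 0.152] [0.585 0.257 0.213]
S grip [223 297  12  21 145] [229. 308.] [0.5283 0.3392 0.1887] [0.522 0.327 0.152] [0.536 0.347 0.217]
S foot [   0   90  144   94 2939] [1.6485 0.2327 0.1101] [ 1.636 -0.1    0.07 ] [1.661 0.538 0.15 ]
S foot [245 226  12  21 140] [0.698  0.1287 0.1112] [0.691 0.117 0.07 ] [0.709 0.135 0.15 ]
S foot [255 253  19  15 207] [0.6166 0.1588 0.101 ] [0.595 0.131 0.091] [0.646 0.184 0.144]
S foot [246 281   7  12  53] [0.5729 0.2493 0.1224] [0.569 0.243 0.093] [0.578 0.254 0.15 ]
S foot [223 309  21  20 245] [0.5303 0.3383 0.132 ] [0.51  0.313 0.128] [0.558 0.36  0.143]
S foot [191 332  18  22 206] [0.554  0.422  0.1121] [0.548 0.408 0.07 ] [0.565 0.433 0.15 ]
```

```bash
cat >> h.py <<'E'
from scipy.spatial.transform import Rotation as Ro
O=np.array([.5789,.2458,0]); YR=np.arctan2(.4396,.898)
HK={0:O+Ro.from_euler('z',YR).apply([0,-.1,.29]),2:O+Ro.from_euler('z',YR).apply([0,.1,.29])}
TO=np.array([.582,-.2035,0]); YT=np.radians(-34.0)
def Rt(yaw,lean=np.pi/4): return Ro.from_euler('xyz',[np.pi,-lean,yaw])
def tcp(g,R): return np.array(g)-R.apply([0,0,.155])
def go(p,R):
    s=bot.observe(); R0=Ro.from_euler('xyz',s["tool_rot"]); rv=(R0.inv()*R).as_rotvec()
    d=np.array(p)-s["position"]
    print("rot",np.round(rv,3),"deg",round(np.degrees(np.linalg.norm(rv)),1),"| shift cm, tool now",np.round(R0.inv().apply(d)*100,2),"after turn",np.round(R.inv().apply(d)*100,2))
E
python3 - <<'E'
from m import *
for n,f,c in(("T",T,CT),("S",S,CS)):
    x,y,z=c[...,0],c[...,1],c[...,2]
    for nm,(a,b,lo,hi) in {"flask":(.62,-.1,.04,.2),"jar":(.5,-.27,.03,.1)}.items():
        m=(z>lo)&(z<hi)&(abs(x-a)<.09)&(abs(y-b)<.09); p=c[m]; print(n,nm,len(p),np.round(np.percentile(p,[2,98],axis=0),3).tolist())
R=Rt(YR); g=tcp(HK[0]+[0,0,-.11]-R.apply([0,0,0])-Ro.from_euler('z',YR).apply([.003,0,0]),R)
pre=g-R.apply([0,0,.12]); print(HK,g,pre)
go([.5,-.3,.42],R); print(np.round(R.inv().apply(pre-np.array([.5,-.3,.42]))*100,2))
E
```

```text
T bar 2166 c [0.6081 0.2601] size [0.0759 0.3487] z [0.3607 0.3653 0.369 ]
[[0.4973999857902527, 0.4000000059604645], [0.6506999731063843, 0.0868000015616417], [0.7189000248908997, 0.12020000070333481], [0.565500020980835, 0.4334000051021576]]
[347 181  43  49 657]
T track 657 c [ 0.5818 -0.2046] size [0.0741 0.1499] z [0.0197 0.0248 0.0295]
[[0.49889999628067017, -0.193900004029274], [0.6236000061035156, -0.27709999680519104], [0.6646999716758728, -0.21539999544620514], [0.5400999784469604, -0.13220000267028809]]
T foot [267 160   6   8  23] [0.6967 0.1187 0.0979] [0.692 0.111 0.072] [0.702 0.127 0.138]
T foot [246 178  20  17 142] [0.6178 0.1519 0.1033] [0.599 0.127 0.089] [0.644 0.185 0.141]
T foot [334 179   5   9  25] [ 0.6364 -0.0934  0.1117] [ 0.625 -0.099  0.087] [ 0.651 -0.086  0.129]
T foot [172 204   8   5  16] [0.5548 0.4138 0.1003] [0.549 0.407 0.074] [0.565 0.423 0.116]
T foot [190 205  15  15 128] [0.5331 0.3309 0.1302] [0.513 0.313 0.123] [0.557 0.358 0.138]
S bar 3762 c [1.0786 0.1182] size [0.5856 1.1798] z [0.3588 0.3666 0.3758]
[[0.476500004529953, -0.148599997162
[... 1126 characters left out ...]
] [0.5303 0.3383 0.132 ] [0.51  0.313 0.128] [0.558 0.36  0.143]
S foot [191 332  18  22 206] [0.554  0.422  0.1121] [0.548 0.408 0.07 ] [0.565 0.433 0.15 ]
T flask 284 [[0.618, -0.137, 0.047], [0.668, -0.086, 0.173]]
T jar 309 [[0.433, -0.321, 0.031], [0.549, -0.213, 0.091]]
S flask 536 [[0.618, -0.123, 0.043], [0.662, -0.083, 0.171]]
S jar 407 [[0.431, -0.317, 0.031], [0.485, -0.265, 0.088]]
{0: array([0.62286765, 0.15598438, 0.29      ]), 2: array([0.53493235, 0.33561562, 0.29      ])} [0.52173386 0.10647612 0.28960155] [0.44552278 0.06916834 0.37445436]
rot [ 0.026  0.785 -0.064] deg 45.2 | shift cm, tool now [ 34.94 -15.81  -1.57] after turn [ 26.52 -13.42  24.29]
[  4.8  -35.55  11.24]
```

```bash
python3 -m creep '[[[0.3,0,0,0,0.005,0.157,-0.013],[0.3,0,0,0,0.005,0.157,-0.013],[0.3,0,0,0,0.005,0.157,-0.013],[0.3,0,0,0,0.005,0.157,-0.013],[0.3,0,0,0,0.005,0.157,-0.013],[0.3,0,0,0,0,0,0]]]' 80
python3 -m creep '[[[0.3,3,-1.5,2.7,0,0,0],[0.3,3,-1.5,2.7,0,0,0],[0.3,3,-1.5,2.7,0,0,0],[0.3,3,-1.5,2.7,0,0,0],[0.3,3,-1.5,2.7,0,0,0],[0.3,3,-1.5,2.7,0,0,0],[0.3,3,-1.5,2.7,0,0,0],[0.3,3,-1.5,2.7,0,0,0],[0.3,2.5,-1.4,2.7,0,0,0],[0.3,0,0,0,0,0,0]]]'
python3 - <<'E'
from h import *
R=Rt(YR); g=tcp(HK[0]+[0,0,-.11]-Ro.from_euler('z',YR).apply([.003,0,0]),R)
go(g-R.apply([0,0,.12]),R)
E
```

```text
clock: 0.85
position: [0.2349, -0.5792, 0.4035]
tool_rot: [-3.141, -0.785, 0.453]
force: [-0.4, 0.7, -0.5]
grip_width: 0.0558
finger_force: 0.0
clock: 2.1
position: [0.5018, -0.2969, 0.4204]
tool_rot: [3.137, -0.784, 0.465]
force: [-1.2, -0.3, -0.3]
grip_width: 0.0555
finger_force: 0.0
rot [-0.002  0.002  0.007] deg 0.4 | shift cm, tool now [  4.81 -35.3   11.11] after turn [  4.56 -35.35  11.06]
```

```bash
python3 -m creep '[[[0.3,0.6,-4.4,1.4,0,0,0],[0.3,0.6,-4.4,1.4,0,0,0],[0.3,0.6,-4.4,1.4,0,0,0],[0.3,0.6,-4.4,1.4,0,0,0],[0.3,0.6,-4.4,1.4,0,0,0],[0.3,0.6,-4.4,1.4,0,0,0],[0.3,0.6,-4.4,1.4,0,0,0],[0.3,0.6,-4.4,1.3,0,0,0],[0.3,0,0,0,0,0,0],[0.3,0,0,0,0,0,0]]]'
python3 - <<'E'
from h import *
R=Rt(YR); g=tcp(HK[0]+[0,0,-.11]-Ro.from_euler('z',YR).apply([.003,0,0]),R)
go(g-R.apply([0,0,.12]),R);go(g,R)
E
```

```text
clock: 3.35
position: [0.4624, 0.0199, 0.4117]
tool_rot: [-3.12, -0.738, 0.461]
force: [-0.6, 0.7, 0.3]
grip_width: 0.0556
finger_force: 0.0
rot [-0.025  0.048  0.003] deg 3.1 | shift cm, tool now [-2.   -5.09  3.32] after turn [-2.18 -5.17  3.1 ]
rot [-0.025  0.048  0.003] deg 3.1 | shift cm, tool now [-1.43 -4.79 15.31] after turn [-2.18 -5.17 15.1 ]
```

```bash
python3 -m creep '[[[0.3,-0.3,-1.3,2,-0.006,0.012,0],[0.3,-0.3,-1.3,2,-0.006,0.012,0],[0.3,-0.3,-1.3,2,-0.006,0.012,0],[0.3,-0.3,-1.3,2,-0.006,0.012,0],[0.3,0,0,0,0,0,0],[0.3,0,0,0,0,0,0]]]'
python3 - <<'E'
from h import *
R=Rt(YR); g=tcp(HK[0]+[0,0,-.11]-Ro.from_euler('z',YR).apply([.003,0,0]),R)
go(g,R); print(np.round(bot.observe()["qpos"],3))
E
```

```text
clock: 4.1
position: [0.5003, 0.0729, 0.4018]
tool_rot: [-3.109, -0.708, 0.459]
force: [-0.4, -0.3, -0.6]
grip_width: 0.0554
finger_force: 0.0
rot [-0.035  0.077  0.001] deg 4.9 | shift cm, tool now [-4.71 -1.71 10.8 ] after turn [-5.53 -2.08 10.34]
[-0.055  0.252 -0.171  2.161 -1.263  0.161 -0.101]
```

```bash
cat > log.py <<'E'
from h import *; import json
s=bot.observe(); open("log.txt","a").write(json.dumps([s[k].tolist() for k in("qpos","position","tool_rot")])+"\n"); print(np.round(s["qpos"],3))
E
python3 log.py
python3 -m creep '[[[0.3,0,4,0,0,0,0],[0.3,0,4,0,0,0,0],[0.3,0,4,0,0.03,0,0],[0.3,0,4,0,0.03,0,0],[0.3,0,0,0,0,0,0]]]'; python3 log.py
python3 -m creep '[[[0.3,2,2,2,0,-0.12,0],[0.3,2,2,2,0,-0.12,0],[0.3,2,2,2,0,-0.12,0],[0.3,0,0,0,0,0,0]]]'; python3 log.py
python3 -m creep '[[[0.3,0,0,0,0.15,0,0],[0.3,0,0,0,0.15,0,0],[0.3,0,0,0,0,0,0]]]'; python3 log.py
```

```text
[-0.055  0.252 -0.171  2.161 -1.263  0.161 -0.101]
clock: 4.72
position: [0.5755, -0.0718, 0.3967]
tool_rot: [-3.049, -0.708, 0.454]
force: [1.0, 0.0, 0.3]
grip_width: 0.0554
finger_force: 0.0
[ 1.690e-01  3.980e-01 -3.800e-02  1.948e+00 -1.124e+00  4.910e-01
 -1.000e-03]
clock: 5.22
position: [0.6774, -0.0763, 0.3749]
tool_rot: [-3.066, -0.347, 0.496]
force: [-1.0, -0.1, -0.3]
grip_width: 0.0554
finger_force: 0.0
[-0.098  0.614  0.279  1.588 -0.603  0.799 -0.555]
clock: 5.6
position: [0.6757, -0.079, 0.3764]
tool_rot: [-2.766, -0.351, 0.492]
force: [0.6, -0.4, 0.1]
grip_width: 0.0555
finger_force: 0.0
[ 0.038  0.659  0.164  1.503 -0.707  1.074 -0.469]
```

```bash
cat > fk.py <<'E'
from h import *; import json, itertools
from scipy.optimize import least_squares
D=[json.loads(l) for l in open("log.txt")]
D.append([[1.11277493,.52192856,-.03632848,1.59996375,.02117465,1.02112089,-.1128063],[.23628861,-.57846465,.40419472],[-3.14055727,0.00005,.387792]])
AX="zyzyzyz"
def fk(q,sg,P):
    R=Ro.identity(); p=np.array([0,0,P[0]])
    L=[0,None,P[1:4],None,P[4:7],None,None]
    for i,a in enumerate(AX):
        R=R*Ro.from_euler(a,sg[i]*q[i]+ (P[8] if i==0 else P[9] if i==6 else 0))
        if i==2: p=p+R.apply(P[1:4])
        if i==4: p=p+R.apply(P[4:7])
    return p+R.apply([0,0,P[7]]),R
E
cat > fit.py <<'E'
from fk import *
best=[]
for sg in itertools.product([1,-1],repeat=7):
    if sg[1]<0: continue
    for o1 in(0,np.pi):
        def res(P):
            o=[]
            for q,p,r in D:
                a,R=fk(q,sg,P); o+=list(a-p)+list(.3*(Ro.from_euler('xyz',r).inv()*R).as_rotvec())
            return o
        r=least_squares(res,[.3,0,0,.4,0,0,.4,.15,o1,0],max_nfev=40)
        best.append((r.cost,sg,r.x))
best.sort(key=lambda b:b[0])
for b in best[:3]: print(b[0],b[1],np.round(b[2],4).tolist())
np.save("fk.npy",np.r_[best[0][1],best[0][2]])
E
python3 fit.py
```

```text
9.651603932593133e-06 (-1, 1, -1, 1, -1, 1, -1) [0.3024, -0.0014, -0.055, 0.5448, -0.0004, -0.002, 0.415, 0.1539, 6.2789, 1.5671]
9.65160393264457e-06 (-1, 1, -1, 1, -1, 1, -1) [0.3024, -0.0014, -0.055, 0.5448, -0.0004, -0.002, 0.415, 0.1539, -0.0043, 1.5671]
0.043610876574826096 (-1, 1, -1, 1, -1, 1, 1) [0.2985, -0.0121, -0.0133, 0.5495, -0.0098, -0.0008, 0.4136, 0.1657, -0.0707, 2.0055]
```

```bash
cat > ik.py <<'E'
from fk import *
v=np.load("fk.npy"); SG=v[:7]; P=v[7:]
LO=np.array([-2.91,-.3,-1.5,.17,-1.26,.16,-2.52])+.05; HI=np.array([2.91,2.13,1.42,2.43,4.41,1.93,2.52])-.05
F=lambda q: fk(q,SG,P)
def ik(p,R,q0,w=.01):
    def res(q):
        a,B=F(q); return np.r_[(a-p),.3*(R.inv()*B).as_rotvec(),w*.05*(q-q0)]
    r=least_squares(res,np.clip(q0,LO+1e-3,HI-1e-3),bounds=(LO,HI)); a,B=F(r.x)
    return r.x,np.linalg.norm(a-p),np.linalg.norm((R.inv()*B).as_rotvec())
def manyik(p,R,n=25,seed=0):
    g=np.random.default_rng(seed); out=[]
    for _ in range(n):
        q,e,a=ik(p,R,g.uniform(LO,HI),0)
        if e<1e-3 and a<.003: out.append(q)
    return out
E
python3 - <<'E'
from ik import *
fl=Ro.from_euler('z',np.pi)
for nm,g,yaw in(("h0",HK[0]+[0,0,-.11],YR),("h2",HK[2]+[0,0,-.11],YR),("trk",TO+Ro.from_euler('z',YT).apply([.036,0,.098]),YT),("mouth",TO+Ro.from_euler('z',YT).apply([-.12,0,.063]),YT)):
    for lean in(35,40,45):
        for b in(0,1):
            R=Rt(yaw,np.radians(lean)); R=R*fl if b else R
            s=manyik(tcp(g,R),R)
            print(nm,lean,"flip" if b else "",len(s))
            if s:
                s=np.array(s); i=np.argsort(abs(s[:,2]))[:2]; print(np.round(s[i],2).tolist())
E
```

```text
h0 35  5
[[-1.04, 1.12, 1.37, 2.11, 4.36, 1.17, 0.11], [-1.04, 1.12, 1.37, 2.11, 4.36, 1.17, 0.11]]
h0 35 flip 9
[[0.21, 0.52, -0.66, 2.12, 1.69, 0.21, 0.12], [0.23, 0.53, -0.68, 2.12, 1.68, 0.23, 0.13]]
h0 40  9
[[-0.26, 0.49, -0.02, 2.17, 3.64, 0.23, 1.22], [-0.31, 0.49, 0.04, 2.17, 3.72, 0.25, 1.13]]
h0 40 flip 11
[[-0.28, 0.49, 0.0, 2.17, 3.67, 0.24, -1.95], [-0.54, 0.53, 0.35, 2.17, 4.01, 0.36, -2.35]]
h0 45  9
[[-0.29, 0.51, 0.03, 2.22, 3.53, 0.4, 1.33], [-0.23, 0.5, -0.05, 2.23, 3.45, 0.38, 1.42]]
h0 45 flip 12
[[-0.42, 0.53, 0.2, 2.22, 3.68, 0.44, -1.99], [0.02, 0.51, -0.38, 2.23, 3.07, 0.34, -1.28]]
h2 35  5
[[-1.19, 0.59, 0.65, 2.14, 4.22, 0.21, 0.16], [-1.24, 0.62, 0.72, 2.14, 4.28, 0.26, 0.09]]
h2 35 flip 8
[[-0.63, 0.46, -0.12, 2.15, 1.87, 0.21, -0.51], [-0.42, 0.47, -0.4, 2.15, 1.74, 0.33, -0.35]]
h2 40  9
[[-0.61, 0.47, -0.16, 2.21, 2.29, 0.33, 2.21], [-1.02, 0.52, 0.38, 2.21, 3.15, 0.23, 1.27]]
h2 40 flip 11
[[-0.85, 0.49, 0.15, 2.21, 2.69, 0.25, -1.38], [-0.44, 0.48, -0.38, 2.21, 2.12, 0.4, -0.73]]
h2 45  9
[[-0.79, 0.5, 0.06, 2.27, 2.69, 0.42, 1.76], [-0.96, 0.52, 0.28, 2.27, 2.93, 0.4, 1.49]]
h2 45 flip 12
[[-0.59, 0.49, -0.2, 2.27, 2.48, 0.47, -1.12], [-0.59, 0.49, -0.21, 2.27, 2.47, 0.48, -1.11]]
trk 35  12
[[0.12, 0.65, 0.04, 2.13, 2.27, 0.3, 2.03], [0.09, 0.65, 0.08, 2.13, 2.32, 0.28, 1.98]]
trk 35 flip 16
[[0.16, 0.65, -0.02, 2.13, 2.2, 0.32, -1.02], [0.21, 0.64, -0.09, 2.13, 2.14, 0.35, -0.95]]
trk 40  13
[[0.1, 0.67, 0.03, 2.18, 2.45, 0.44, 1.83], [0.02, 0.68, 0.14, 2.18, 2.56, 0.41, 1.69]]
trk 40 flip 16
[[0.12, 0.67, 0.01, 2.18, 2.43, 0.44, -1.29], [0.11, 0.67, 0.03, 2.18, 2.45, 0.44, -1.3]]
trk 45  14
[[0.24, 0.69, -0.18, 2.23, 2.41, 0.66, 1.91], [-0.03, 0.72, 0.19, 2.23, 2.67, 0.55, 1.54]]
trk 45 flip 16
[[0.14, 0.69, -0.04, 2.23, 2.49, 0.61, -1.36], [0.14, 0.69, -0.05, 2.23, 2.49, 0.61, -1.35]]
mouth 35  0
mouth 35 flip 0
mouth 40  0
mouth 40 flip 0
mouth 45  0
mouth 45 flip 0
```

```bash
python3 - <<'E'
from ik import *
fl=Ro.from_euler('z',np.pi); Z=Ro.from_euler('z',YT)
qs={0:np.array([.14,.69,-.04,2.2,2.5,.6,1.8]),1:np.array([.14,.69,-.04,2.2,2.5,.6,-1.35])}
for nm,h in(("tall",.1),("short",.065)):
  for rel in(-90,-60,-45,-30,0,30,45,60,75,90,120):
    row=[]
    for b in(0,1):
      for x in(-.12,-.08,-.014 if nm=="short" else .036):
        best=None
        R=Rt(YT+np.radians(rel)); R=R*fl if b else R
        p=tcp(TO+Z.apply([x,0,h]),R)
        g=[ik(p,R,q0,0) for q0 in (qs[b],qs[b]+[0,0,0,0,1,0,0],qs[b]-[0,0,0,0,1,0,0],qs[b]-[.3,0,.5,0,2.4,0,.5*(-1)**b])]
        g=[a for a in g if a[1]<1e-3 and a[2]<3e-3]
        row.append("--" if not g else str(np.round(min(g,key=lambda a:abs(a[0][2]))[0][[2,4,5,6]],1).tolist()))
    print(nm,rel,row)
E
```

```text
tall -90 ['[-0.1, 0.6, 1.2, 1.9]', '[-0.0, 0.6, 1.2, 2.0]', '[0.0, 0.6, 1.3, 2.2]', '[0.0, 0.6, 1.2, -1.2]', '[-0.0, 0.6, 1.2, -1.1]', '[-0.1, 0.7, 1.4, -1.0]']
tall -60 ['[-0.1, 1.0, 1.0, 1.9]', '[-0.1, 1.0, 1.0, 2.0]', '[-0.1, 1.0, 1.0, 2.2]', '[-0.1, 1.0, 1.0, -1.2]', '[0.1, 0.9, 0.9, -1.1]', '[-0.1, 1.0, 1.0, -0.9]']
tall -45 ['[-0.2, 1.3, 0.9, 1.9]', '[-0.1, 1.3, 0.9, 1.9]', '[-0.2, 1.3, 0.9, 2.2]', '[-0.1, 1.3, 0.9, -1.3]', '[-0.1, 1.3, 0.9, -1.2]', '[-0.1, 1.3, 0.9, -1.0]']
tall -30 ['[-0.2, 1.6, 0.9, 1.8]', '[-0.1, 1.6, 0.8, 1.8]', '[0.1, 1.6, 0.6, 2.1]', '[-0.1, 1.6, 0.8, -1.4]', '[-0.1, 1.6, 0.8, -1.3]', '[-0.1, 1.6, 0.8, -1.0]']
tall 0 ['--', '--', '[-0.0, 2.5, 0.6, 1.8]', '--', '--', '[-0.0, 2.5, 0.6, -1.4]']
tall 30 ['--', '--', '[0.0, 3.6, 0.6, 1.4]', '--', '--', '[-0.1, 3.5, 0.5, -1.6]']
tall 45 ['--', '--', '[-0.0, 4.1, 0.6, 1.2]', '--', '--', '[-0.2, 4.0, 0.5, -1.8]']
tall 60 ['--', '[-0.0, 4.3, 0.7, 1.4]', '--', '--', '[-0.0, 4.3, 0.7, -1.8]', '[-1.2, 1.3, 0.2, 1.4]']
tall 75 ['--', '[-0.9, -0.9, 0.2, 0.6]', '[-0.7, -0.6, 0.4, 0.3]', '[-1.3, 1.1, 0.2, 1.8]', '[-1.3,
[... 1124 characters left out ...]
', '--', '--', '[-0.0, 3.4, 0.7, -1.6]']
short 45 ['--', '--', '[0.0, 3.9, 0.7, 1.4]', '--', '--', '[-0.0, 3.9, 0.7, -1.7]']
short 60 ['--', '[0.0, 4.2, 0.8, 1.5]', '[-0.1, 4.4, 0.6, 1.3]', '--', '[0.0, 4.2, 0.8, -1.7]', '[-0.0, 4.4, 0.7, -1.9]']
short 75 ['--', '[-0.8, -1.2, 0.2, 1.0]', '[-0.8, -0.7, 0.3, 0.4]', '[-1.2, 1.4, 0.2, 1.6]', '--', '[-1.1, 0.7, 0.3, 2.3]']
short 90 ['[-0.8, -0.6, 0.4, 0.6]', '[-0.7, -0.6, 0.4, 0.5]', '[-0.7, -0.5, 0.6, 0.5]', '[-1.3, 0.7, 0.5, 2.5]', '[-1.3, 0.8, 0.6, 2.4]', '[-1.4, 0.8, 0.7, 2.5]']
short 120 ['[-0.5, -0.5, 0.9, 0.8]', '[-0.4, -0.4, 1.0, 0.8]', '[-0.4, -0.4, 1.1, 0.7]', '[0.1, -0.9, 1.1, -2.0]', '[0.1, -0.9, 1.2, -2.0]', '[0.2, -0.9, 1.3, -2.1]']
```

```bash
cat >> ik.py <<'E'
def rows(qa,qb,n,bump=None):
    s=bot.observe(); out=[]; p0,R0=F(qa)
    for i in range(1,n+1):
        t=i/n; q=qa+(qb-qa)*t+(0 if bump is None else np.array(bump)*np.sin(np.pi*t))
        p,R=F(q); d=R0.inv().apply(p-p0)*100; rv=(R0.inv()*R).as_rotvec(); tip=p+R.apply([0,0,.173])
        out.append(np.r_[np.round(d,1),np.round(rv,2)]); print(i,out[-1].tolist(),"tip",np.round(tip,2),"tcp",np.round(p,2),"deg",round(np.degrees(np.linalg.norm(rv)),1))
        p0,R0=F(q)
E
python3 - <<'E'
from ik import *
fl=Ro.from_euler('z',np.pi); R=Rt(YR)*fl; off=Ro.from_euler('z',YR).apply([.003,0,0])
g=tcp(HK[0]+[0,0,-.11]-off,R)
q=np.array([-.15,.5,-.2,2.22,3.3,.4,-1.5])
for b in(0,.04,.07,.1):
    r=ik(g-R.apply([0,0,b]),R,q,.01); print(b,np.round(r[0],2),r[1:]); 
    if b==.07: pre=r[0]
np.save("pre.npy",pre)
q0=bot.observe()["qpos"]; rows(q0,pre,22,[0,-.25,0,0,0,0.1,0])
E
```

```text
0 [-0.11  0.5  -0.2   2.23  3.29  0.36 -1.53] (np.float64(5.38649392986742e-08), np.float64(3.002208324384374e-07))
0.04 [-0.07  0.41 -0.24  2.28  3.33  0.32 -1.56] (np.float64(2.1274848688961505e-07), np.float64(1.068811475657684e-06))
0.07 [-0.01  0.34 -0.28  2.31  3.37  0.28 -1.6 ] (np.float64(4.5752814042569485e-07), np.float64(2.260634692010992e-06))
0.1 [ 0.06  0.28 -0.35  2.33  3.43  0.23 -1.66] (np.float64(9.600971870523212e-07), np.float64(4.6257657515895466e-06))
1 [-2.0, -1.0, -1.5, -0.09, -0.12, -0.06] tip [ 0.66 -0.03  0.22] tcp [ 0.65 -0.09  0.39] deg 8.9
2 [-2.0, -0.7, -1.6, -0.09, -0.11, -0.06] tip [ 0.64 -0.06  0.23] tcp [ 0.63 -0.1   0.4 ] deg 9.0
3 [-2.0, -0.5, -1.6, -0.1, -0.1, -0.06] tip [ 0.62 -0.1   0.24] tcp [ 0.61 -0.11  0.41] deg 9.1
4 [-1.9, -0.3, -1.5, -0.11, -0.09, -0.07] tip [ 0.6  -0.13  0.25] tcp [ 0.6  -0.12  0.42] deg 9.2
5 [-1.7, -0.1, -1.5, -0.12, -0.09, -0.07] tip [ 0.59 -0.17  0.27] tcp [ 0.58 -0.13  0.44] deg 9.2
6 [-1.5, 0.1, -1.4, -0.12, -0.08, -0.07] tip [ 0.59 -0.2   0.29] tcp [ 0.57 -0.14  0.45] deg 9.3
7 [-1.3, 0.3, -1.3, -0.12, -0.07, -0.
[... 773 characters left out ...]
2] tip [ 0.72 -0.13  0.45] tcp [ 0.58 -0.07  0.51] deg 9.9
16 [2.7, 1.2, -0.6, -0.11, 0.05, -0.13] tip [ 0.73 -0.09  0.43] tcp [ 0.57 -0.04  0.49] deg 10.0
17 [3.0, 1.3, -0.5, -0.11, 0.07, -0.13] tip [ 0.73 -0.04  0.41] tcp [ 0.57 -0.01  0.47] deg 10.2
18 [3.3, 1.4, -0.4, -0.1, 0.08, -0.13] tip [0.71 0.01 0.38] tcp [0.56 0.01 0.45] deg 10.4
19 [3.5, 1.5, -0.2, -0.1, 0.09, -0.13] tip [0.69 0.05 0.34] tcp [0.54 0.03 0.42] deg 10.5
20 [3.6, 1.6, -0.1, -0.09, 0.1, -0.13] tip [0.67 0.09 0.3 ] tcp [0.53 0.06 0.39] deg 10.6
21 [3.6, 1.8, 0.1, -0.09, 0.1, -0.13] tip [0.63 0.12 0.26] tcp [0.5  0.07 0.37] deg 10.7
22 [3.5, 1.9, 0.2, -0.08, 0.1, -0.13] tip [0.59 0.14 0.22] tcp [0.48 0.08 0.34] deg 10.6
```

```bash
python3 -m creep '[[[0.3,-2,-1,-1.5,-0.09,-0.12,-0.06],[0.3,-2,-0.7,-1.6,-0.09,-0.11,-0.06],[0.3,-2,-0.5,-1.6,-0.1,-0.1,-0.06],[0.3,-1.9,-0.3,-1.5,-0.11,-0.09,-0.07],[0.3,-1.7,-0.1,-1.5,-0.12,-0.09,-0.07],[0.3,-1.5,0.1,-1.4,-0.12,-0.08,-0.07],[0.3,-1.3,0.3,-1.3,-0.12,-0.07,-0.08],[0.3,-1,0.4,-1.2,-0.13,-0.06,-0.08],[0.3,-0.6,0.5,-1.1,-0.13,-0.05,-0.09],[0.3,-0.2,0.6,-1,-0.13,-0.04,-0.1],[0.3,0.3,0.7,-1,-0.13,-0.02,-0.1],[0.3,0.8,0.8,-0.9,-0.13,-0.01,-0.11]]]'; python3 log.py
python3 fit.py; python3 - <<'E'
from ik import *
R=Rt(YR)*Ro.from_euler('z',np.pi); go([.5,-.05,.45],R)
for p in([.52,-.1,.45],[.5,0,.42]): 
    r=ik(p,R,bot.observe()["qpos"]); print(np.round(r[0],2),r[1:])
g=tcp(HK[0]+[0,0,-.11]-Ro.from_euler('z',YR).apply([.003,0,0]),R); print(g-R.apply([0,0,.07]))
E
```

```text
clock: 7.1
position: [0.5679, -0.1252, 0.5241]
tool_rot: [2.259, 0.754, 1.304]
force: [2.1, -0.3, 0.6]
grip_width: 0.0554
finger_force: 0.0
[-0.838  0.374  1.014  1.978  1.339  0.376 -1.051]
0.00012100850526155318 (-1, 1, -1, 1, -1, 1, -1) [0.3242, 0.0021, -0.0475, 0.5284, -0.0072, -0.0057, 0.4187, 0.1618, 6.2751, 1.5644]
0.0001210085052615564 (-1, 1, -1, 1, -1, 1, -1) [0.3242, 0.0021, -0.0475, 0.5284, -0.0072, -0.0057, 0.4187, 0.1618, -0.0081, 1.5644]
0.13750543121438172 (-1, 1, -1, 1, -1, 1, 1) [0.327, 0.0362, -0.156, 0.4879, 0.0093, 0.0025, 0.4132, 0.1114, 0.1731, 2.4723]
rot [-0.906  0.623 -1.354] deg 99.9 | shift cm, tool now [ 9.05 -6.7  -5.54] after turn [7.22 9.74 3.26]
[ 0.79  0.29 -0.73  2.15  4.36  0.21 -2.29] (np.float64(0.031776100715542044), np.float64(0.17158557785830797))
[ 0.31  0.23 -0.4   2.21  4.36  0.21 -2.46] (np.float64(0.01243331962865366), np.float64(0.06462794931066813))
[0.4772774  0.08471325 0.33909903]
```

```bash
python3 -m creep '[[[0.3,0,0,0,0,0,0],[0.3,0,0,0,0,0,0]]]'; sed -i '$d' log.txt; python3 log.py
python3 fit.py; python3 - <<'E'
from ik import *
fl=Ro.from_euler('z',np.pi); q0=bot.observe()["qpos"]; pre=np.load("pre.npy")
for p,y in(([.49,-.05,.4],.0),([.49,0,.37],.15),([.477,.03,.36],.3),([.477,.0847,.339],YR)):
    for qq in(q0,pre):
        r=ik(np.array(p),Rt(y)*fl,qq,.02); print(p,y,np.round(r[0],2),np.round(r[1:],4))
E
```

```text
clock: 7.35
position: [0.5685, -0.1258, 0.5241]
tool_rot: [2.26, 0.752, 1.294]
force: [-0.2, 0.2, 0.1]
grip_width: 0.0555
finger_force: 0.0
[-0.834  0.376  1.009  1.974  1.323  0.385 -1.043]
0.00012115551123735432 (-1, 1, -1, 1, -1, 1, -1) [0.324, 0.0022, -0.0476, 0.5284, -0.0071, -0.0056, 0.4187, 0.1616, 6.2752, 1.5644]
0.00012115551123735711 (-1, 1, -1, 1, -1, 1, -1) [0.324, 0.0022, -0.0476, 0.5284, -0.0071, -0.0056, 0.4187, 0.1616, -0.008, 1.5644]
0.13563607369977115 (-1, 1, -1, 1, -1, 1, 1) [0.3268, 0.0358, -0.1547, 0.4886, 0.0096, 0.0026, 0.4136, 0.1116, 6.4536, 2.4675]
[0.49, -0.05, 0.4] 0.0 [ 0.72  0.27 -0.82  2.25  2.04  0.21 -0.39] [0.     0.0002]
[0.49, -0.05, 0.4] 0.0 [ 0.72  0.27 -0.82  2.25  2.04  0.21 -0.4 ] [0.     0.0002]
[0.49, 0, 0.37] 0.15 [ 0.48  0.3  -0.65  2.28  2.53  0.21 -0.83] [0.     0.0001]
[0.49, 0, 0.37] 0.15 [-0.24  0.28  0.19  2.26  3.66  0.21 -2.05] [0.     0.0002]
[0.477, 0.03, 0.36] 0.3 [ 0.54  0.33 -0.78  2.3   2.69  0.21 -0.9 ] [0.     0.0001]
[0.477, 0.03, 0.36] 0.3 [ 0.07  0.28 -0.22  2.3   3.49  0.21 -1.76] [0. 0.]
[0.477, 0.0847, 0.339] 0.4552384316635396 [ 0.36  0.38 -0.69  2.3   2.92  0.24 -1.08] [0.     0.0001]
[0.477, 0.0847, 0.339] 0.4552384316635396 [ 0.06  0.34 -0.33  2.3   3.43  0.25 -1.63] [0. 0.]
```

```bash
cat > fk.py <<'E'
from h import *; import json, itertools
from scipy.optimize import least_squares
D=[json.loads(l) for l in open("log.txt")]
D.append([[1.11277493,.52192856,-.03632848,1.59996375,.02117465,1.02112089,-.1128063],[.23628861,-.57846465,.40419472],[-3.14055727,0.00005,.387792]])
AX="zyzyzyz"; SG0=[-1,1,-1,1,-1,1,-1]
def fk(q,sg,P):   # P: h, z-lengths a,b,c, y-offsets after joints 1..6, o1,o7
    R=Ro.identity(); p=np.array([0,0,P[0]]); Zl={2:P[1],4:P[2],6:P[3]}
    for i,a in enumerate(AX):
        R=R*Ro.from_euler(a,sg[i]*q[i]+(P[10] if i==0 else P[11] if i==6 else 0))
        p=p+R.apply([0,P[4+i] if i<6 else 0,Zl.get(i,0)])
    return p,R
E
cat > fit.py <<'E'
from fk import *
def res(P):
    o=[]
    for q,p,r in D:
        a,R=fk(q,SG0,P); o+=list(a-p)+list(.3*(Ro.from_euler('xyz',r).inv()*R).as_rotvec())
    return np.r_[o,.002*P[4:10]]
r=least_squares(res,[.3,.55,.42,.15]+[0]*6+[0,np.pi/2])
print(r.cost,np.round(r.x,4).tolist()); rr=r.fun[:-6].reshape(-1,6); print(np.round(rr*1000,1).tolist())
np.save("fk.npy",np.r_[SG0,r.x])
E
cat >> ik.py <<'E'
def cart(p1,R1,n,p0=None,R0=None):
    s=bot.observe(); p0=s["position"] if p0 is None else np.array(p0); R0=Ro.from_euler('xyz',s["tool_rot"]) if R0 is None else R0
    rv=(R0.inv()*R1).as_rotvec()/n; st=Ro.from_rotvec(rv); d=(np.array(p1)-p0)/n; q=s["qpos"]
    print("turn/row",np.round(rv,3),np.degrees(np.linalg.norm(rv)))
    for i in range(n):
        R=R0*Ro.from_rotvec(rv*(i+1)); p=p0+d*(i+1)
        q,e,a=ik(p,R,q,.02)
        print(i+1,np.round((R0*Ro.from_rotvec(rv*i)).inv().apply(d)*100,2).tolist(),"tip",np.round(p+R.apply([0,0,.173]),2),"q",np.round(q,2),"err",round(e,4),round(a,3))
E
python3 fit.py
python3 - <<'E'
from ik import *
cart([.5,-.05,.42],Rt(0)*Ro.from_euler('z',np.pi),8)
E
```

```text
1.8602161125942095e-09 [0.3203, 0.5297, 0.4207, 0.1545, -0.0107, -0.0107, -0.0187, -0.0187, -0.0002, -0.0002, -0.0, 1.5708]
[[-0.0, 0.0, 0.0, -0.0, 0.0, -0.0], [-0.0, 0.0, 0.0, -0.0, 0.0, -0.0], [-0.0, -0.0, -0.0, -0.0, 0.0, 0.0], [0.0, -0.0, -0.0, -0.0, 0.0, 0.0], [0.0, 0.0, -0.0, 0.0, -0.0, -0.0], [-0.0, 0.0, 0.0, 0.0, -0.0, 0.0]]
turn/row [-0.066  0.064 -0.141] 9.643942335766004
1 [1.38, -1.06, -0.53] tip [ 0.68 -0.21  0.43] q [-0.84  0.35  0.99  2.03  1.53  0.32 -1.1 ] err 0.0 0.0
2 [1.55, -0.82, -0.5] tip [ 0.68 -0.19  0.41] q [-0.8   0.31  0.92  2.07  1.75  0.28 -1.16] err 0.0 0.0
3 [1.68, -0.56, -0.44] tip [ 0.67 -0.17  0.4 ] q [-0.73  0.27  0.82  2.11  1.95  0.26 -1.19] err 0.0 0.0
4 [1.76, -0.29, -0.36] tip [ 0.67 -0.14  0.38] q [-0.64  0.24  0.7   2.14  2.14  0.23 -1.22] err 0.0 0.0
5 [1.81, -0.02, -0.25] tip [ 0.66 -0.12  0.36] q [-0.42  0.2   0.44  2.16  2.21  0.21 -1.12] err 0.0 0.0
6 [1.8, 0.25, -0.13] tip [ 0.65 -0.09  0.34] q [ 0.    0.19 -0.04  2.17  2.11  0.21 -0.84] err 0.0 0.0
7 [1.75, 0.5, 0.01] tip [ 0.64 -0.07  0.32] q [ 0.4   0.22 -0.49  2.17  1.93  0.21 -0.48] err 0.0 0.0
8 [1.66, 0.74, 0.16] tip [ 0.62 -0.05  0.3 ] q [ 0.64  0.27 -0.77  2.17  1.69  0.21 -0.07] err 0.0 0.0
```

```bash
python3 - <<'E'
from ik import *
fl=Ro.from_euler('z',np.pi); R1=Rt(0,np.radians(50))*fl; p1=[.52,-.06,.36]; cart(p1,R1,9)
R=Rt(YR)*fl
g=tcp(HK[0]+[0,0,-.11]-Ro.from_euler('z',YR).apply([.003,0,0]),R)
print("second from q above"); import ik as m
s=bot.observe(); q=ik(np.array(p1),R1,s["qpos"],.02)[0]; pre=g-R.apply([0,0,.06])
rv=(R1.inv()*R).as_rotvec()
for i in range(1,7):
    q,e,a=ik(p1+(pre-p1)*i/6,R1*Ro.from_rotvec(rv*i/6),q,.02); print(np.round(q,2),round(e,4),round(a,3))
q,e,a=ik(g,R,q,.02);print(np.round(q,2),e,a)
E
```

```text
turn/row [-0.064  0.048 -0.122] 8.375663437945072
1 [1.65, -1.19, 0.05] tip [ 0.68 -0.22  0.43] q [-0.82  0.36  0.97  2.03  1.58  0.33 -1.17] err 0.0 0.0
2 [1.78, -0.98, 0.06] tip [ 0.68 -0.2   0.41] q [-0.74  0.33  0.86  2.07  1.85  0.33 -1.31] err 0.0 0.0
3 [1.89, -0.76, 0.1] tip [ 0.68 -0.18  0.39] q [-0.63  0.31  0.72  2.12  2.09  0.33 -1.4 ] err 0.0 0.0
4 [1.96, -0.54, 0.15] tip [ 0.68 -0.16  0.37] q [-0.52  0.29  0.58  2.15  2.31  0.34 -1.48] err 0.0 0.0
5 [2.0, -0.31, 0.22] tip [ 0.68 -0.14  0.34] q [-0.41  0.29  0.46  2.18  2.52  0.34 -1.54] err 0.0 0.0
6 [2.01, -0.08, 0.3] tip [ 0.68 -0.12  0.32] q [-0.3   0.3   0.34  2.2   2.71  0.34 -1.59] err 0.0 0.0
7 [1.99, 0.15, 0.4] tip [ 0.67 -0.1   0.3 ] q [-0.2   0.31  0.23  2.22  2.89  0.34 -1.62] err 0.0 0.0
8 [1.94, 0.36, 0.51] tip [ 0.66 -0.08  0.27] q [-0.12  0.33  0.14  2.23  3.05  0.34 -1.63] err 0.0 0.0
9 [1.86, 0.56, 0.63] tip [ 0.65 -0.06  0.25] q [-0.04  0.35  0.05  2.24  3.2   0.33 -1.63] err 0.0 0.0
second from q above
[ 0.16  0.35 -0.23  2.25  3.    0.31 -1.36] 0.0 0.0
[ 0.15  0.36 -0.27  2.26  3.03  0.31 -1.36] 0.0 0.0
[ 0.14  0.36 -0.31  2.27  3.06  0.3  -1.36] 0.0 0.0
[ 0.12  0.37 -0.35  2.28  3.09  0.29 -1.36] 0.0 0.0
[ 0.11  0.38 -0.39  2.28  3.11  0.28 -1.35] 0.0 0.0
[ 0.09  0.39 -0.42  2.28  3.14  0.27 -1.35] 0.0 0.0
[ 0.    0.52 -0.35  2.21  3.09  0.34 -1.3 ] 8.039679424652187e-07 3.914008466322269e-06
```

Smooth path; execute it.

```bash
python3 -m creep '[[[0.3,1.65,-1.2,0,-0.064,0.048,-0.122],[0.3,1.8,-1,0.1,-0.064,0.048,-0.122],[0.3,1.9,-0.8,0.1,-0.064,0.048,-0.122],[0.3,2,-0.5,0.1,-0.064,0.048,-0.122],[0.3,2,-0.3,0.2,-0.064,0.048,-0.122],[0.3,2,-0.1,0.3,-0.064,0.048,-0.122],[0.3,2,0.1,0.4,-0.064,0.048,-0.122],[0.3,1.9,0.4,0.5,-0.064,0.048,-0.122],[0.3,1.9,0.6,0.6,-0.064,0.048,-0.122],[0.3,0,0,0,0,0,0]]]'; python3 log.py; python3 - <<'E'
from ik import *
fl=Ro.from_euler('z',np.pi);R=Rt(YR)*fl
g=tcp(HK[0]+[0,0,-.11]-Ro.from_euler('z',YR).apply([.003,0,0]),R)
cart(g-R.apply([0,0,.06]),R,6)
E
```

```text
clock: 8.6
position: [0.5237, -0.0607, 0.3645]
tool_rot: [3.126, 0.888, 3.095]
force: [-0.2, -0.7, 0.9]
grip_width: 0.0552
finger_force: 0.0
[-0.113  0.351  0.136  2.24   3.203  0.335 -1.685]
turn/row [-0.06   0.017 -0.056] 4.780395865202725
1 [0.91, 2.44, -0.23] tip [ 0.65 -0.03  0.25] q [-0.11  0.35  0.09  2.26  3.25  0.33 -1.69] err 0.0 0.0
2 [0.78, 2.5, -0.07] tip [0.64 0.01 0.24] q [-0.12  0.35  0.04  2.27  3.29  0.33 -1.69] err 0.0 0.0
3 [0.64, 2.54, 0.1] tip [0.63 0.04 0.23] q [-0.12  0.35 -0.    2.28  3.34  0.33 -1.69] err 0.0 0.0
4 [0.49, 2.56, 0.26] tip [0.62 0.07 0.22] q [-0.12  0.35 -0.05  2.29  3.38  0.32 -1.7 ] err 0.0 0.0
5 [0.34, 2.56, 0.42] tip [0.61 0.11 0.22] q [-0.13  0.36 -0.1   2.29  3.42  0.31 -1.7 ] err 0.0 0.0
6 [0.19, 2.55, 0.57] tip [0.59 0.14 0.21] q [-0.13  0.37 -0.15  2.29  3.46  0.3  -1.71] err 0.0 0.0
```

```bash
python3 -m creep '[[[0.3,0.9,2.4,-0.2,-0.06,0.017,-0.056],[0.3,0.8,2.5,-0.1,-0.06,0.017,-0.056],[0.3,0.6,2.5,0.1,-0.06,0.017,-0.056],[0.3,0.5,2.6,0.3,-0.06,0.017,-0.056],[0.3,0.3,2.6,0.4,-0.06,0.017,-0.056],[0.3,0.2,2.5,0.6,-0.06,0.017,-0.056],[0.3,0,0,0,0,0,0]]]'; python3 log.py; cat > gp.py <<'E'
from ik import *
import sys
k=int(sys.argv[1]); fl=Ro.from_euler('z',np.pi);R=Rt(YR)*fl
g=tcp(HK[k]+[0,0,-.11]-Ro.from_euler('z',YR).apply([.003,0,0]),R); go(g,R)
E
python3 gp.py 0; python3 - <<'E'
from h import *
for n in("side","top"):
    f=vision.grab_frame(n); cv2.imwrite(f"pics/{n}1.png",f["image"]); np.save(f"pics/{n}1.npy",f,allow_pickle=True)
a=cv2.imread("pics/side1.png")[150:350,150:350]; b=cv2.imread("pics/top1.png")[120:240,180:300]
cv2.imwrite("pics/c2.png",np.hstack([cv2.resize(a,(400,400),interpolation=3),cv2.resize(b,(400,400),interpolation=3)]))
E
```

```text
clock: 9.48
position: [0.484, 0.0892, 0.3327]
tool_rot: [3.14, 0.788, -2.683]
force: [-0.2, -0.5, 1.1]
grip_width: 0.0554
finger_force: 0.0
[-0.132  0.367 -0.15   2.29   3.468  0.301 -1.714]
rot [0.004 0.002 0.002] deg 0.3 | shift cm, tool now [ 0.13 -0.13  5.98] after turn [ 0.11 -0.1   5.98]
```

View pics/c2.png

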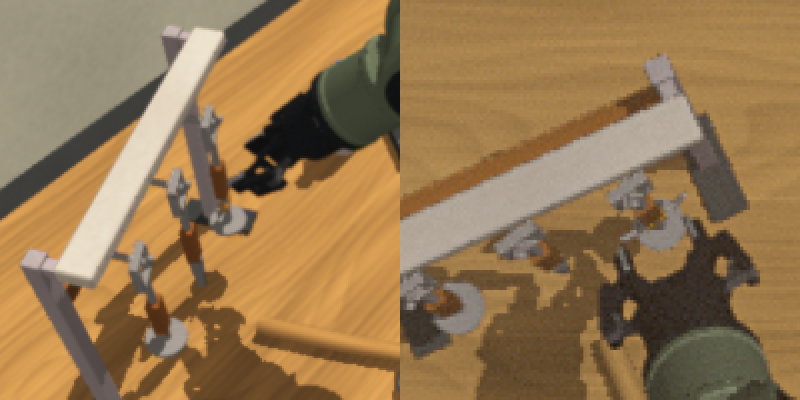

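The open fingers straddle the tall post's axis (crop 615–730, grip at 652,212) and sit just in front of it. Advance and close.

```bash
python3 -m creep '[[[0.3,0,0,1.5,0,0,0],[0.3,0.1,-0.1,1.5,0,0,0],[0.3,0,0,1.5,0,0,0],[0.3,0,0,1.3,0,0,0],[0.3,0,0,0,0,0,0]]]'; python3 gp.py 0; python3 -m creep '[[[-0.3,0,0,0,0,0,0],[-0.7,0,0,0,0,0,0],[-1,0,0,0,0,0,0],[-1,0,0,0,0,0,0],[-1,0,0,0,0,0,0],[-1,0,0,0,0,0,0]]]' 70
```

```text
clock: 10.2
position: [0.5203, 0.106, 0.2891]
tool_rot: [3.141, 0.784, -2.678]
force: [0.1, 0.9, 0.9]
grip_width: 0.0553
finger_force: 0.0
rot [ 0.006 -0.002  0.006] deg 0.5 | shift cm, tool now [-0.14 -0.02  0.07] after turn [-0.14 -0.02  0.07]
clock: 10.95
position: [0.5203, 0.1056, 0.2905]
tool_rot: [-3.141, 0.786, -2.679]
force: [0.1, -2.4, 4.6]
grip_width: 0.0194
finger_force: 68.5
```

```bash
cat > carry.py <<'E'
from ik import *
# R,p at grasp
def grasp(k,L):
    s=bot.observe(); R=Ro.from_euler('xyz',s["tool_rot"]); np.save(f"g{k}.npy",np.r_[R.inv().apply(HK[k]-[0,0,L]-s["position"]),s["tool_rot"]])
def target(k,foot,dyaw):   # foot world, post yaw change from hung
    a=np.load(f"g{k}.npy"); R=Ro.from_euler('z',dyaw)*Ro.from_euler('xyz',a[3:]); return np.array(foot)-R.apply(a[:3]),R
def trk(x,z,y=0): return TO+Ro.from_euler('z',YT).apply([x,y,z])
def rk(k,dx,z,L): return HK[k]-[0,0,L]+Ro.from_euler('z',YR).apply([dx,0,z])
def foot(k):
    s=bot.observe(); a=np.load(f"g{k}.npy"); R=Ro.from_euler('xyz',s["tool_rot"]); f=s["position"]+R.apply(a[:3])
    up=(R*Ro.from_euler('xyz',a[3:]).inv()).apply([0,0,1]); return Ro.from_euler('z',-YT).apply(f-TO),f,up
E
python3 - <<'E'
from carry import *
grasp(0,.2)
pL=target(0,rk(0,0,.018,.2),0); pO=target(0,rk(0,-.055,.018,.2),0)
go(*pL); cart(*pO,3,*pL)
dy=YT-np.radians(30)-YR; pm=target(0,trk(-.125,.06),dy); print(dy)
s=bot.observe(); q=ik(*pO,s["qpos"])[0]; rv=(pO[1].inv()*pm[1]).as_rotvec(); n=11; print("turn/row",rv/n)
for i in range(1,n+1):
    # move foot linearly and yaw linearly
    f=rk(0,-.055,.018,.2)*(1-i/n)+trk(-.125,.06)*i/n; p,R=target(0,f,dy*i/n)
    f0=rk(0,-.055,.018,.2)*(1-(i-1)/n)+trk(-.125,.06)*(i-1)/n; p0,R0=target(0,f0,dy*(i-1)/n)
    q,e,a=ik(p,R,q,.02); print(i,np.round(R0.inv().apply(p-p0)*100,2).tolist(),np.round(p,2),np.round(q,2),round(e,4),round(a,3))
E
```

```text
rot [0. 0. 0.] deg 0.0 | shift cm, tool now [-1.27 -0.   -1.27] after turn [-1.27 -0.   -1.27]
turn/row [0. 0. 0.] 0.0
1 [1.3, 0.01, -1.3] tip [0.61 0.15 0.19] q [-0.17  0.44 -0.11  2.26  3.44  0.34 -1.68] err 0.0 0.0
2 [1.3, 0.01, -1.3] tip [0.6  0.14 0.19] q [-0.16  0.42 -0.11  2.3   3.44  0.37 -1.68] err 0.0 0.0
3 [1.3, 0.01, -1.3] tip [0.58 0.14 0.19] q [-0.15  0.41 -0.11  2.34  3.45  0.39 -1.68] err 0.0 0.0
-1.5722491529399105
turn/row [1.01128938e-01 6.47398138e-05 1.01007011e-01]
1 [1.53, -0.15, -0.91] [0.46 0.07 0.3 ] [ 0.01  0.41 -0.34  2.38  2.93  0.42 -1.28] 0.0001 0.0
2 [1.34, -0.39, -0.72] [0.44 0.06 0.3 ] [ 0.74  0.87 -1.45  2.38  2.05  0.99 -0.24] 0.0027 0.004
3 [1.12, -0.6, -0.5] [0.43 0.06 0.3 ] [ 0.71  0.87 -1.45  2.38  1.99  1.11 -0.34] 0.0122 0.018
4 [0.89, -0.75, -0.27] [0.43 0.05 0.29] [ 0.68  0.88 -1.45  2.38  1.94  1.23 -0.44] 0.0178 0.027
5 [0.64, -0.86, -0.02] [0.42 0.04 0.29] [ 0.66  0.9  -1.45  2.38  1.89  1.35 -0.54] 0.0195 0.03
6 [0.39, -0.92, 0.23] [0.42 0.03 0.28] [ 0.63  0.93 -1.45  2.38  1.84  1.47 -0.65] 0.0179 0.028
7 [0.13, -0.93, 0.49] [0.42 0.02 0.28] [ 0.62  0.96 -1.45  2.38  1.8   1.57 -0.76] 0.0132 0.021
8 [-0.13, -0.89, 0.75] [0.42 0.01 0.27] [ 0.62  0.99 -1.45  2.38  1.75  1.67 -0.86] 0.0059 0.01
9 [-0.38, -0.79, 1.0] [ 0.42 -0.    0.27] [ 0.62  0.99 -1.43  2.37  1.71  1.71 -0.96] 0.0 0.0
10 [-0.62, -0.65, 1.23] [ 0.42 -0.02  0.26] [ 0.62  1.   -1.4   2.34  1.65  1.75 -1.04] 0.0 0.0
11 [-0.84, -0.45, 1.46] [ 0.43 -0.03  0.26] [ 0.64  1.01 -1.37  2.3   1.6   1.78 -1.11] 0.0 0.0
```

```bash
cat >> carry.py <<'E'
def path(k,f0,y0,f1,y1,n,q):
    f0,f1=np.array(f0),np.array(f1)
    A=lambda t: target(k,f0+(f1-f0)*t,y0+(y1-y0)*t)
    print("turn/row",np.round((A(0)[1].inv()*A(1)[1]).as_rotvec()/n,3))
    for i in range(1,n+1):
        p0,R0=A((i-1)/n); p,R=A(i/n); q,e,a=ik(p,R,q,.02)
        print(i,np.round(R0.inv().apply(p-p0)*100,2).tolist(),np.round(p,2),np.round(q,2),round(e,4),round(a,3))
    return q
E
python3 - <<'E'
from carry import *
O_=rk(0,-.055,.018,.2); q=ik(*target(0,O_,0),bot.observe()["qpos"])[0]
W=[.6,.0,.12]; yW=np.radians(-20)-YR; q=path(0,O_,0,W,yW,6,q)
path(0,W,yW,trk(-.125,.06),YT-np.radians(30)-YR,8,q)
E
```

```text
turn/row [0.095 0.    0.095]
1 [0.19, -0.64, -0.48] [0.47 0.07 0.31] [-0.27  0.4   0.    2.36  3.26  0.4  -1.64] 0.0 0.0
2 [-0.01, -0.69, -0.27] [0.47 0.07 0.31] [-0.38  0.39  0.12  2.37  3.08  0.4  -1.6 ] 0.0 0.0
3 [-0.23, -0.71, -0.06] [0.47 0.06 0.31] [-0.49  0.4   0.23  2.37  2.9   0.39 -1.57] 0.0 0.0
4 [-0.44, -0.69, 0.16] [0.48 0.05 0.32] [-0.61  0.42  0.36  2.36  2.73  0.37 -1.54] 0.0 0.0
5 [-0.65, -0.63, 0.36] [0.48 0.05 0.32] [-0.72  0.45  0.49  2.34  2.57  0.33 -1.52] 0.0 0.0
6 [-0.85, -0.53, 0.56] [0.49 0.04 0.32] [-0.83  0.5   0.64  2.31  2.43  0.28 -1.51] 0.0 0.0
turn/row [0.068 0.    0.068]
1 [1.11, -0.99, -0.05] [0.48 0.03 0.31] [-0.89  0.53  0.7   2.33  2.34  0.28 -1.53] 0.0 0.0
2 [0.96, -1.06, 0.1] [0.47 0.03 0.31] [-0.94  0.57  0.76  2.35  2.26  0.27 -1.55] 0.0 0.0
3 [0.81, -1.12, 0.25] [0.46 0.02 0.3 ] [-0.98  0.62  0.82  2.36  2.18  0.24 -1.57] 0.0 0.0
4 [0.66, -1.15, 0.4] [0.45 0.01 0.29] [-1.01  0.67  0.87  2.37  2.1   0.21 -1.59] 0.0 0.0
5 [0.51, -1.16, 0.55] [0.45 0.   0.28] [-1.    0.7   0.87  2.37  1.91  0.21 -1.48] 0.0 0.0
6 [0.36, -1.15, 0.7] [ 0.44 -0.01  0.28] [-0.99  0.72  0.87  2.37  1.71  0.21 -1.37] 0.0 0.0
7 [0.2, -1.13, 0.86] [ 0.43 -0.02  0.27] [-0.97  0.75  0.87  2.37  1.51  0.21 -1.25] 0.0 0.0
8 [0.06, -1.08, 1.01] [ 0.43 -0.03  0.26] [-0.93  0.75  0.83  2.37  1.34  0.25 -1.15] 0.0 0.0
```

```bash
python3 -m creep '[[[-1,-0.4,0,-0.4,0,0,0],[-1,-0.5,0,-0.5,0,0,0],[-1,-0.4,0,-0.4,0,0,0],[-1,0,0,0,0,0,0],[-1,0.8,0,-0.8,0,0,0],[-1,1,0,-1,0,0,0],[-1,1,0,-1,0,0,0],[-1,1,0,-1,0,0,0],[-1,0,0,0,0,0,0]]]'; python3 - <<'E'
from carry import *
t,f,up=foot(0); print(f,up,Ro.from_euler('z',-YR).apply(f-O),np.round(bot.observe()["qpos"],2))
W=[.6,.0,.12]; yW=np.radians(-20)-YR; yc=0
q=path(0,f,0,W,yW,6,bot.observe()["qpos"])
y2=np.radians(-58)-YR; q=path(0,W,yW,[.57,-.03,.12],y2,5,q)
path(0,[.57,-.03,.12],y2,trk(-.125,.06),YT-np.radians(30)-YR,6,q)
E
```

```text
clock: 12.08
position: [0.4711, 0.0811, 0.3086]
tool_rot: [-3.141, 0.784, -2.679]
force: [0.9, 0.5, -3.5]
grip_width: 0.0195
finger_force: 68.4
[0.57345331 0.131334   0.10793301] [1.42053283e-03 6.03946881e-04 9.99998809e-01] [-0.05521998 -0.10041357  0.10793301] [-0.15  0.41 -0.11  2.34  3.45  0.39 -1.68]
turn/row [0.095 0.    0.095]
1 [0.19, -0.63, -0.47] [0.47 0.07 0.31] [-0.26  0.4  -0.    2.36  3.26  0.4  -1.63] 0.0 0.0
2 [-0.02, -0.69, -0.27] [0.47 0.07 0.31] [-0.38  0.39  0.11  2.37  3.08  0.4  -1.6 ] 0.0 0.0
3 [-0.23, -0.71, -0.06] [0.47 0.06 0.31] [-0.49  0.4   0.23  2.37  2.9   0.39 -1.56] 0.0 0.0
4 [-0.44, -0.68, 0.16] [0.48 0.05 0.32] [-0.6   0.41  0.35  2.36  2.73  0.37 -1.54] 0.0 0.0
5 [-0.65, -0.62, 0.36] [0.48 0.05 0.32] [-0.72  0.45  0.49  2.34  2.57  0.33 -1.51] 0.0 0.0
6 [-0.85, -0.52, 0.56] [0.49 0.04 0.32] [-0.83  0.49  0.64  2.31  2.42  0.28 -1.5 ] 0.0 0.0
turn/row [0.094 0.    0.094]
1 [0.18, 0.74, -0.18] [0.49 0.05 0.32] [-0.98  0.57  0.8   2.29  2.18  0.21 -1.43] 0.0 0.0
2 [0.11, 0.7, -0.11] [0.49 0.05 0.32] [-1.03  0.6   0.83  2.26  1.62  0.21 -1.01] 0.0 0.0
[... 151 characters left out ...]
2.16  1.06  0.49 -0.67] 0.0 0.0
5 [-0.13, 0.67, 0.13] [0.51 0.07 0.32] [-0.9   0.58  0.6   2.11  0.91  0.59 -0.63] 0.0 0.0
turn/row [0.012 0.    0.012]
1 [0.25, -2.01, 1.16] [0.5  0.05 0.31] [-0.91  0.59  0.63  2.16  0.95  0.55 -0.68] 0.0 0.0
2 [0.23, -2.0, 1.19] [0.48 0.03 0.3 ] [-0.91  0.61  0.66  2.2   0.99  0.5  -0.74] 0.0 0.0
3 [0.2, -1.99, 1.22] [0.47 0.02 0.29] [-0.91  0.63  0.69  2.25  1.05  0.45 -0.81] 0.0 0.0
4 [0.17, -1.98, 1.24] [0.46 0.   0.28] [-0.92  0.66  0.73  2.29  1.11  0.39 -0.89] 0.0 0.0
5 [0.15, -1.96, 1.27] [ 0.44 -0.01  0.27] [-0.92  0.7   0.78  2.33  1.2   0.33 -1.  ] 0.0 0.0
6 [0.12, -1.95, 1.3] [ 0.43 -0.03  0.26] [-0.92  0.74  0.81  2.37  1.35  0.27 -1.16] 0.0 0.0
```

```bash
python3 -m creep '[[[-1,0.2,-0.6,-0.5,0.095,0,0.095],[-1,0,-0.7,-0.3,0.095,0,0.095],[-1,-0.2,-0.7,-0.1,0.095,0,0.095],[-1,-0.4,-0.7,0.2,0.095,0,0.095],[-1,-0.6,-0.6,0.4,0.095,0,0.095],[-1,-0.8,-0.5,0.6,0.095,0,0.095],[-1,0.2,0.7,-0.2,0.094,0,0.094],[-1,0.1,0.7,-0.1,0.094,0,0.094],[-1,0,0.7,0,0.094,0,0.094],[-1,0,0.7,0,0.094,0,0.094],[-1,-0.1,0.7,0.1,0.094,0,0.094],[-1,0,0,0,0,0,0]]]'; python3 - <<'E'
from carry import *
t,f,up=foot(0); print(f,up,np.round(bot.observe()["qpos"],2))
dy=YT-np.radians(30)-YR; p,R=target(0,trk(-.125,.06),dy); go(p,R); cart(p,R,6)
E
```

```text
clock: 13.58
position: [0.5038, 0.057, 0.3206]
tool_rot: [-3.134, 0.807, 2.369]
force: [0.7, 0.2, -3.5]
grip_width: 0.0194
finger_force: 68.8
[ 0.58706821 -0.02728754  0.12256008] [-0.0117062   0.01791555  0.99977097] [-1.05  0.65  0.85  2.2   1.11  0.3  -0.65]
rot [0.234 0.022 0.235] deg 19.1 | shift cm, tool now [  3.85 -11.54   4.76] after turn [  1.07 -10.68   7.44]
turn/row [0.039 0.004 0.039] 3.1761103057050986
1 [0.64, -1.92, 0.79] tip [ 0.57 -0.05  0.19] q [-1.05  0.67  0.87  2.23  1.12  0.27 -0.71] err 0.0 0.0
2 [0.56, -1.91, 0.87] tip [ 0.56 -0.07  0.18] q [-1.05  0.7   0.9   2.26  1.12  0.25 -0.76] err 0.0 0.0
3 [0.48, -1.9, 0.95] tip [ 0.54 -0.09  0.17] q [-1.05  0.74  0.92  2.29  1.12  0.22 -0.81] err 0.0 0.0
4 [0.41, -1.88, 1.02] tip [ 0.52 -0.11  0.16] q [-1.02  0.75  0.91  2.32  1.17  0.21 -0.91] err 0.0 0.0
5 [0.33, -1.85, 1.1] tip [ 0.5  -0.12  0.15] q [-0.99  0.77  0.89  2.34  1.25  0.21 -1.02] err 0.0 0.0
6 [0.25, -1.82, 1.17] tip [ 0.48 -0.14  0.14] q [-0.95  0.78  0.87  2.37  1.32  0.21 -1.14] err 0.0 0.0
```

```bash
python3 - <<'E'
from carry import *
t,f,up=foot(0)
dy=YT-np.radians(36)-YR; p,R=target(0,[.58,-.03,.12],dy); cart(p,R,5)
p2,R2=target(0,trk(-.125,.06),dy); q=ik(p,R,bot.observe()["qpos"])[0]; print(np.round(q,2)); print(R.inv().apply(p2-p)*100, np.round(ik(p2,R2,q)[0],2))
E
```

```text
turn/row [0.062 0.004 0.062] 5.009417444485864
1 [-0.17, 0.81, 0.17] tip [ 0.59 -0.03  0.2 ] q [-1.01  0.63  0.77  2.15  0.98  0.4  -0.59] err 0.0 0.0
2 [-0.12, 0.83, 0.12] tip [ 0.59 -0.04  0.2 ] q [-0.97  0.63  0.72  2.11  0.88  0.49 -0.56] err 0.0 0.0
3 [-0.07, 0.84, 0.07] tip [ 0.59 -0.04  0.2 ] q [-0.95  0.64  0.69  2.06  0.79  0.57 -0.54] err 0.0 0.0
4 [-0.02, 0.84, 0.02] tip [ 0.59 -0.04  0.2 ] q [-0.92  0.65  0.66  2.02  0.71  0.65 -0.53] err 0.0 0.0
5 [0.04, 0.84, -0.03] tip [ 0.58 -0.04  0.2 ] q [-0.9   0.67  0.64  1.97  0.64  0.73 -0.52] err 0.0 0.0
[-0.9   0.67  0.64  1.97  0.64  0.73 -0.52]
[ -0.1058077  -13.13637304   8.60476022] [-0.97  0.82  0.91  2.32  0.78  0.24 -0.68]
```

```bash
python3 -m creep '[[[-1,-0.2,0.8,0.2,0.062,0.004,0.062],[-1,-0.1,0.8,0.1,0.062,0.004,0.062],[-1,-0.1,0.8,0.1,0.062,0.004,0.062],[-1,0,0.8,0,0.062,0.004,0.062],[-1,0,0.8,0,0.062,0.004,0.062],[-1,0,0,0,0,0,0]]]'; python3 - <<'E'
from carry import *
t,f,up=foot(0); print(f,up,np.round(bot.observe()["qpos"],2))
p,R=target(0,trk(-.125,.06),YT-np.radians(36)-YR); cart(p,R,6)
E
```

```text
clock: 14.32
position: [0.5401, 0.0745, 0.321]
tool_rot: [3.14, 0.791, 1.926]
force: [0.1, -0.0, -3.3]
grip_width: 0.0195
finger_force: 69.0
[ 0.58007538 -0.03378652  0.12111003] [-0.00321513  0.00448914  0.99998476] [-0.9   0.67  0.64  1.98  0.65  0.72 -0.53]
turn/row [ 0.     0.001 -0.   ] 0.05279649416987191
1 [0.02, -2.16, 1.41] tip [ 0.57 -0.06  0.19] q [-0.91  0.67  0.66  2.04  0.68  0.67 -0.57] err 0.0 0.0
2 [0.02, -2.16, 1.41] tip [ 0.55 -0.07  0.18] q [-0.91  0.67  0.69  2.09  0.71  0.61 -0.6 ] err 0.0 0.0
3 [0.02, -2.16, 1.41] tip [ 0.53 -0.09  0.17] q [-0.92  0.69  0.72  2.15  0.75  0.54 -0.64] err 0.0 0.0
4 [0.02, -2.16, 1.41] tip [ 0.52 -0.11  0.16] q [-0.92  0.71  0.75  2.21  0.8   0.46 -0.69] err 0.0 0.0
5 [0.02, -2.16, 1.41] tip [ 0.5  -0.12  0.15] q [-0.93  0.74  0.8   2.26  0.84  0.38 -0.74] err 0.0 0.0
6 [0.02, -2.16, 1.41] tip [ 0.48 -0.14  0.14] q [-0.95  0.79  0.86  2.31  0.89  0.28 -0.79] err 0.0 0.0
```

Translate to above the mouth approach point, then look.

```bash
python3 -m creep '[[[-1,0,-2.2,1.4,0,0,0],[-1,0,-2.2,1.4,0,0,0],[-1,0,-2.1,1.4,0,0,0],[-1,0,-2.1,1.4,0,0,0],[-1,0,-2.2,1.4,0,0,0],[-1,0,-2.1,1.4,0,0.004,0],[-1,0,0,0,0,0,0],[-1,0,0,0,0,0,0]]]'; python3 - <<'E'
from carry import *
t,f,up=foot(0); print("track foot",t,f,up,np.round(bot.observe()["qpos"],2))
S=[]
for n in("side","top"):
    fr=vision.grab_frame(n); cv2.imwrite(f"pics/{n}2.png",fr["image"]); np.save(f"pics/{n}2.npy",fr,allow_pickle=True)
a=cv2.imread("pics/side2.png")[150:280,300:430]; b=cv2.imread("pics/top2.png")[140:270,290:420]
cv2.imwrite("pics/c3.png",np.hstack([cv2.resize(a,(400,400),interpolation=3),cv2.resize(b,(400,400),interpolation=3)]))
E
```

```text
clock: 15.32
position: [0.4391, -0.0253, 0.2616]
tool_rot: [-3.141, 0.783, 1.928]
force: [-0.5, 0.3, -2.8]
grip_width: 0.0199
finger_force: 69.0
track foot [-0.12600225  0.00093491  0.06089116] [ 0.4780622  -0.13226536  0.06089116] [ 0.00115619 -0.00225206  0.9999968 ] [-0.94  0.78  0.85  2.31  0.9   0.29 -0.8 ]
```

View pics/c3.png

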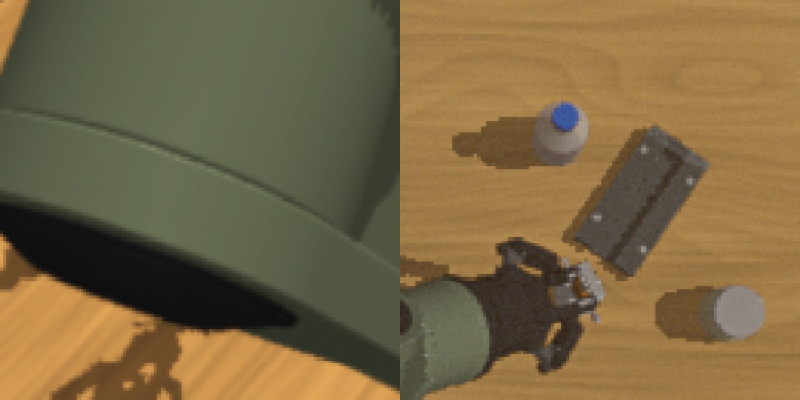

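```bash
python3 - <<'E'
from carry import *
T=np.load("pics/top2.npy",allow_pickle=True).item(); c=cloud(T); hsv=cv2.cvtColor(T["image"],cv2.COLOR_BGR2HSV)
t,f,up=foot(0)
x,y,z=np.moveaxis(c,2,0)
m=(z>.255)&(z<.28)&(np.hypot(x-f[0],y-f[1])<.03)&(hsv[...,1]<60)
p=c[m]; print("stirrup top",m.sum(),p.mean(0),p.min(0),p.max(0)); r=cv2.minAreaRect(p[:,:2].astype(np.float32)); print(r)
ys,xs=np.nonzero(m); q=plane(T,np.c_[xs,ys],.267); print("plane",q.mean(0),cv2.minAreaRect(q[:,:2].astype(np.float32)))
for nm in("top0","top2","side0"):
    F0=np.load(f"pics/{nm}.npy",allow_pickle=True).item(); c=cloud(F0);h=cv2.cvtColor(F0["image"],cv2.COLOR_BGR2HSV); x,y,z=np.moveaxis(c,2,0)
    m=(z>.014)&(z<.034)&(h[...,1]<110)&(h[...,2]<110)&(np.hypot(x-.582,y+.2035)<.1)
    k,l,st,_=cv2.connectedComponentsWithStats(m.astype(np.uint8)); m=(l==1+st[1:,4].argmax())
    m=cv2.morphologyEx(m.astype(np.uint8),cv2.MORPH_CLOSE,np.ones((3,3)))
    ys,xs=np.nonzero(m); q=plane(F0,np.c_[xs,ys],.025)[:,:2]
    r=cv2.minAreaRect(q.astype(np.float32)); mu=q.mean(0); w,v=np.linalg.eigh(np.cov((q-mu).T)); print(nm,r,"mean",mu,"pca",np.degrees(np.arctan2(v[1,1],v[0,1])))
    # dark slot pixels
    if nm!="side0":
        g=cv2.cvtColor(F0["image"],cv2.COLOR_BGR2GRAY).astype(float); loc=Ro.from_euler('z',-YT).apply(np.c_[q-TO[:2],0*q[:,0]])
        for lo in(-.06,-.03,0,.03):
            k=(loc[:,0]>lo)&(loc[:,0]<lo+.03); gg=g[ys[k],xs[k]]; yy=loc[k,1]; d=(np.abs(yy)<.025); w=np.clip(np.median(gg)-6-gg,0,None)*d; print(lo,round((w*yy).sum()/(w.sum()+1e-9),4),int(w.sum()),np.round([gg[abs(yy-b)<.003].mean() for b in np.arange(-.03,.031,.006)],0))
E
```

```text
stirrup top 45 [ 0.48016104 -0.13230361  0.26604319] [ 0.46552118 -0.14408888  0.25564611] [ 0.49530795 -0.11960908  0.27282834]
((0.4805605411529541, -0.1322728991508484), (0.03485020995140076, 0.009051854722201824), 30.141672134399414)
plane [ 0.48010644 -0.1322351   0.267     ] ((0.48034584522247314, -0.13205599784851074), (0.03470898047089577, 0.009467175230383873), 31.810657501220703)
top0 ((0.5814636945724487, -0.20405089855194092), (0.0746147632598877, 0.14957374334335327), 56.09345245361328) mean [ 0.58297807 -0.20504481] pca 145.98534548888017
-0.06 -0.0113 33 [87. 75. 75. 63. nan nan nan 73. 74. 77. 85.]
-0.03 -0.0119 93 [73. 74. 74. 59. nan nan nan 76. 73. 73. 72.]
0 -0.0135 16 [73. 73. 74. 64. nan nan nan 73. 74. 73. 74.]
0.03 -0.0117 56 [83. 73. 74. 63. 52. nan nan 74. 72. 78. 85.]
top2 ((0.5815966129302979, -0.2041160613298416), (0.0745239183306694, 0.1488795280456543), 55.90568923950195) mean [ 0.58467608 -0.20587784] pca 146.2923911582923
-0.06 -0.0137 22 [91. 78. 77. 67. nan nan nan 77. 76. 80. 88.]
-0.03 -0.0143 8 [76. 77. 78. 72. nan nan nan 78. 77. 77. 77.]
0 -0.0135 11 [77. 76. 77. 67. nan nan 74. 78. 77. 77. 77.]
0.03 -0.0034 181 [87. 76. 78. 64. 55. 61. 69. 77. 76. 81. 89.]
side0 ((0.5799093246459961, -0.20031960308551788), (0.07917971163988113, 0.1563391089439392), 56.123043060302734) mean [ 0.5807439  -0.20068522] pca 144.969069945263<stdin>:19: RuntimeWarning: Mean of empty slice.
  ret = ret.dtype.type(ret / rcount)
```

```bash
cat > sl.py <<'E'
from carry import *
import sys
k=int(sys.argv[1]); rel=np.radians(float(sys.argv[2])); dy=YT+rel-YR
s=bot.observe(); t,f,up=foot(k); print("foot trk",np.round(t,4),"up",np.round(up,4),"F",np.round(s["force"],1),"M",np.round(s["moment"],1))
q=s["qpos"]; print(np.round(q,2))
for a in sys.argv[3:]:
    x,y,z=map(float,a.split(",")); p,R=target(k,trk(x,z,y),dy); q,e,an=ik(p,R,q,.02); print(a); go(p,R); print(np.round(q,2),round(e,4),round(an,3))
_,R=target(k,[0,0,0],dy); Z=Ro.from_euler('z',YT)
for n,v in(("tx",[1,0,0]),("ty",[0,1,0]),("tz",[0,0,1])): print(n,np.round(R.inv().apply(Z.apply(v)),3))
E
python3 sl.py 0 -36 -.125,-.0025,.011 -.06,-.0025,.011 0.036,-.0025,.011
```

```text
foot trk [-0.1259  0.0012  0.0609] up [ 4.0e-04 -2.8e-03  1.0e+00] F [ 0.2  0.1 -3.5] M [ 1.2  0.4 -0.1]
[-0.94  0.78  0.85  2.31  0.9   0.29 -0.8 ]
-.125,-.0025,.011
rot [-0.    -0.003 -0.001] deg 0.2 | shift cm, tool now [ 3.38 -0.25  3.72] after turn [ 3.39 -0.25  3.71]
[-0.89  0.9   0.79  2.32  1.21  0.21 -1.19] 0.0 0.0
-.06,-.0025,.011
rot [-0.    -0.003 -0.001] deg 0.2 | shift cm, tool now [-0.36  3.53  7.45] after turn [-0.35  3.53  7.45]
[-0.74  0.89  0.74  2.2   1.18  0.25 -1.05] 0.0 0.0
0.036,-.0025,.011
rot [-0.    -0.003 -0.001] deg 0.2 | shift cm, tool now [-5.89  9.13 12.96] after turn [-5.87  9.12 12.98]
[-0.51  0.89  0.62  2.    1.09  0.33 -0.81] 0.0 0.0
tx [-0.575  0.582  0.575]
ty [ 0.411  0.813 -0.412]
tz [-0.708 -0.    -0.707]
```

```bash
python3 -m creep '[[[-1,0.8,-0.1,0.9,0,0,0],[-1,0.9,-0.1,1,0,0,0],[-1,0.9,0,0.9,0,0,0],[-1,0.8,0,0.9,0,-0.003,0],[-1,0,0,0,0,0,0],[-1,0,0,0,0,0,0]]]'; python3 sl.py 0 -36 -.125,-.0025,.011
```

```text
clock: 16.18
position: [0.4379, -0.0282, 0.2117]
tool_rot: [-3.141, 0.787, 1.925]
force: [0.1, 0.8, -4.1]
grip_width: 0.0191
finger_force: 69.0
foot trk [-0.125  -0.0026  0.0113] up [-5.e-04  5.e-04  1.e+00] F [ 0.1  0.8 -4.1] M [ 1.2  0.4 -0. ]
[-0.92  0.93  0.83  2.32  1.13  0.17 -1.12]
-.125,-.0025,.011
rot [-0.002  0.001 -0.002] deg 0.2 | shift cm, tool now [ 0.01 -0.02  0.02] after turn [ 0.01 -0.02  0.02]
[-0.89  0.9   0.79  2.32  1.21  0.21 -1.19] 0.0 0.0
tx [-0.575  0.582  0.575]
ty [ 0.411  0.813 -0.412]
tz [-0.708 -0.    -0.707]
```

```bash
python3 -m creep '[[[-1,-0.6,0.6,0.6,0,0,0],[-1,-0.6,0.6,0.6,0,0,0],[-1,-0.5,0.5,0.5,0,0,0],[-1,-0.6,0.6,0.6,0,0,0],[-1,-0.3,0.3,0.3,0,0,0],[-1,0,0,0,0,0,0]]]'; python3 sl.py 0 -36 -.06,-.0025,.011
```

```text
clock: 16.92
position: [0.4749, -0.0541, 0.2113]
tool_rot: [-3.141, 0.787, 1.924]
force: [0.1, -0.3, -4.0]
grip_width: 0.0194
finger_force: 69.0
foot trk [-0.0798 -0.0035  0.011 ] up [-4.e-04  7.e-04  1.e+00] F [ 0.1 -0.3 -4. ] M [ 1.2  0.4 -0. ]
[-0.81  0.92  0.79  2.24  1.13  0.2  -1.04]
-.06,-.0025,.011
rot [-0.003  0.001 -0.003] deg 0.2 | shift cm, tool now [-1.12  1.2   1.1 ] after turn [-1.12  1.19  1.1 ]
[-0.76  0.91  0.78  2.2   1.13  0.21 -1.  ] 0.0 0.0
tx [-0.575  0.582  0.575]
ty [ 0.411  0.813 -0.412]
tz [-0.708 -0.    -0.707]
```

```bash
python3 -m creep '[[[-1,-0.5,0.6,0.5,0,0,0],[-1,-0.5,0.7,0.5,0,0,0],[-1,-0.6,0.6,0.6,0,0,0],[-1,-0.6,0.6,0.6,0,0,0],[-1,-0.6,0.6,0.6,0,0,0],[-1,0,0,0,0,0,0]]]'; python3 sl.py 0 -10 -.02,-.002,.011 .036,-.002,.0105
```

```text
clock: 17.68
position: [0.518, -0.0809, 0.2114]
tool_rot: [-3.142, 0.787, 1.923]
force: [-0.8, 0.5, -3.6]
grip_width: 0.0196
finger_force: 69.0
foot trk [-0.0291 -0.0016  0.0111] up [-7.e-04  8.e-04  1.e+00] F [-0.8  0.5 -3.6] M [1.1 0.4 0. ]
[-0.68  0.9   0.73  2.14  1.1   0.26 -0.93]
-.02,-.002,.011
rot [-0.324  0.001 -0.324] deg 26.2 | shift cm, tool now [-1.36 -4.55  1.36] after turn [ 0.2  -4.93 -0.2 ]
[-0.17  0.68  0.15  2.31  2.26  0.61 -1.49] 0.0 0.0
.036,-.002,.0105
rot [-0.324  0.001 -0.324] deg 26.2 | shift cm, tool now [-4.53 -1.27  4.62] after turn [-3.67 -4.    3.74]
[-0.13  0.72  0.2   2.19  2.28  0.52 -1.43] 0.0 0.0
tx [-0.697  0.166  0.698]
ty [ 0.117  0.986 -0.118]
tz [-0.708 -0.    -0.707]
```

```bash
python3 - <<'E'
from carry import *
r=np.radians; path(0,trk(-.029,.011,-.0016),YT-r(36)-YR,trk(.028,.0105,-.002),YT-r(24)-YR,7,bot.observe()["qpos"])
E
```

```text
turn/row [-0.021 -0.    -0.021]
1 [-0.47, 0.13, 0.48] [ 0.52 -0.09  0.21] [-0.68  0.92  0.76  2.14  1.18  0.21 -0.98] 0.0 0.0
2 [-0.48, 0.11, 0.49] [ 0.52 -0.09  0.21] [-0.66  0.91  0.74  2.14  1.33  0.21 -1.09] 0.0 0.0
3 [-0.49, 0.09, 0.5] [ 0.53 -0.1   0.21] [-0.63  0.9   0.72  2.14  1.47  0.21 -1.2 ] 0.0 0.0
4 [-0.5, 0.07, 0.51] [ 0.53 -0.11  0.21] [-0.59  0.88  0.69  2.13  1.61  0.23 -1.28] 0.0 0.0
5 [-0.5, 0.04, 0.51] [ 0.54 -0.11  0.21] [-0.55  0.86  0.64  2.13  1.71  0.26 -1.34] 0.0 0.0
6 [-0.51, 0.02, 0.52] [ 0.54 -0.12  0.21] [-0.51  0.85  0.6   2.13  1.8   0.29 -1.37] 0.0 0.0
7 [-0.52, 0.0, 0.53] [ 0.54 -0.12  0.21] [-0.46  0.83  0.57  2.12  1.87  0.31 -1.4 ] 0.0 0.0
```

```bash
python3 -m creep '[[[-1,-0.5,0.1,0.5,-0.021,0,-0.021],[-1,-0.5,0.1,0.5,-0.021,0,-0.021],[-1,-0.5,0.1,0.5,-0.021,0,-0.021],[-1,-0.5,0.1,0.5,-0.021,0,-0.021],[-1,0,0,0,0,0,0]]]'; python3 sl.py 0 -24 .028,-.002,.0105 
```

```text
clock: 18.3
position: [0.532, -0.105, 0.2114]
tool_rot: [-3.14, 0.787, 2.043]
force: [-0.4, 0.7, -3.4]
grip_width: 0.0197
finger_force: 69.0
foot trk [ 0.0031 -0.0024  0.011 ] up [2.e-04 7.e-04 1.e+00] F [-0.4  0.7 -3.4] M [ 1.1  0.6 -0. ]
[-0.63  0.91  0.75  2.14  1.61  0.18 -1.3 ]
.028,-.002,.0105
rot [-0.067  0.    -0.066] deg 5.4 | shift cm, tool now [-1.53  0.15  1.59] after turn [-1.54 -0.05  1.6 ]
[-0.48  0.84  0.58  2.12  1.89  0.29 -1.42] 0.0 0.0
tx [-0.648  0.4    0.648]
ty [ 0.282  0.917 -0.283]
tz [-0.708 -0.    -0.707]
```

```bash
python3 -m creep '[[[-1,-0.5,0.1,0.5,-0.022,0,-0.022],[-1,-0.5,0,0.5,-0.022,0,-0.022],[-1,-0.5,0,0.6,-0.022,0,-0.022],[-1,-0.1,0.1,0.3,0,0,0],[-1,0,0,0,0,0,0]]]'; python3 sl.py 0 -24 .037,-.002,.008
```

```text
clock: 18.92
position: [0.546, -0.1251, 0.2091]
tool_rot: [-3.14, 0.786, 2.137]
force: [0.5, 1.3, -3.5]
grip_width: 0.0198
finger_force: 69.0
foot trk [ 0.0307 -0.0018  0.0086] up [5.e-04 8.e-04 1.e+00] F [ 0.5  1.3 -3.5] M [1.1 0.7 0. ]
[-0.49  0.85  0.6   2.12  1.9   0.28 -1.44]
.037,-.002,.008
rot [-0.002  0.    -0.   ] deg 0.1 | shift cm, tool now [-0.38  0.2   0.46] after turn [-0.38  0.2   0.46]
[-0.48  0.86  0.6   2.1   1.9   0.27 -1.44] 0.0 0.0
tx [-0.648  0.4    0.648]
ty [ 0.282  0.917 -0.283]
tz [-0.708 -0.    -0.707]
```

```bash
python3 -m creep '[[[-1,-0.13,0.08,0.13,0,0,0],[-1,-0.13,0.08,0.13,0,0,0],[-1,-0.1,0.05,0.15,0,0,0],[-1,0,0,0,0,0,0]]]'; python3 sl.py 0 -24 .037,-.002,.008|head -1;  python3 -m creep '[[[-1,-0.13,0.08,0.13,0,0,0],[-1,0,0,0,0,0,0]]]'; python3 sl.py 0 -24 .037,-.002,.008|head -1
```

```text
clock: 19.42
position: [0.5507, -0.1288, 0.209]
tool_rot: [-3.14, 0.787, 2.137]
force: [-2.9, 1.8, 2.1]
grip_width: 0.0194
finger_force: 69.5
foot trk [ 0.0369 -0.0022  0.0087] up [-1.e-04  1.e-03  1.e+00] F [-2.9  1.8  2.1] M [ 1.   0.9 -0.2]
clock: 19.68
position: [0.5523, -0.13, 0.2092]
tool_rot: [-3.14, 0.787, 2.137]
force: [-6.1, 4.3, 7.2]
grip_width: 0.0194
finger_force: 67.8
foot trk [ 0.0389 -0.0023  0.0089] up [-3.0e-04  1.1e-03  1.0e+00] F [-6.1  4.3  7.2] M [ 0.7  1.1 -0.4]
```

```bash
python3 -m creep '[[[-1,0.1,-0.05,-0.1,0,0,0],[-0.5,0,0,0,0,0,0],[-0.1,0,0,0,0,0,0],[0.1,0,0,0,0,0,0],[0.1,0,0,0,0,0,0],[0.1,0,0,0,0,0,0]]]'; python3 -m creep '[[[0.1,0,0,-1,0,0,0],[0.1,0,0,-2,0,0,0],[0.1,0,0,-2,0,0,0],[0.1,0,0,-2.5,0,0,0],[0.1,0,0,-3,0,0,0],[0.1,0,0,-3,0,0,0],[0.1,0,0,0,0,0,0]]]'; python3 log.py; python3 - <<'E'
from h import *
for n in("side","top"):
    fr=vision.grab_frame(n); cv2.imwrite(f"pics/{n}3.png",fr["image"]); np.save(f"pics/{n}3.npy",fr,allow_pickle=True)
a=cv2.imread("pics/side3.png")[130:280,280:430]; b=cv2.imread("pics/top3.png")[140:270,290:420]
cv2.imwrite("pics/c4.png",np.hstack([cv2.resize(a,(400,400),interpolation=3),cv2.resize(b,(400,400),interpolation=3)]))
E
```

```text
clock: 20.42
position: [0.5513, -0.129, 0.209]
tool_rot: [-3.14, 0.787, 2.137]
force: [-0.0, 0.4, 0.4]
grip_width: 0.0466
finger_force: 0.0
clock: 21.3
position: [0.4998, -0.0469, 0.3056]
tool_rot: [3.138, 0.785, 2.136]
force: [-0.1, 0.4, -0.3]
grip_width: 0.0468
finger_force: 0.0
[-0.803  0.646  0.781  2.21   1.171  0.31  -0.746]
```

View pics/c4.png

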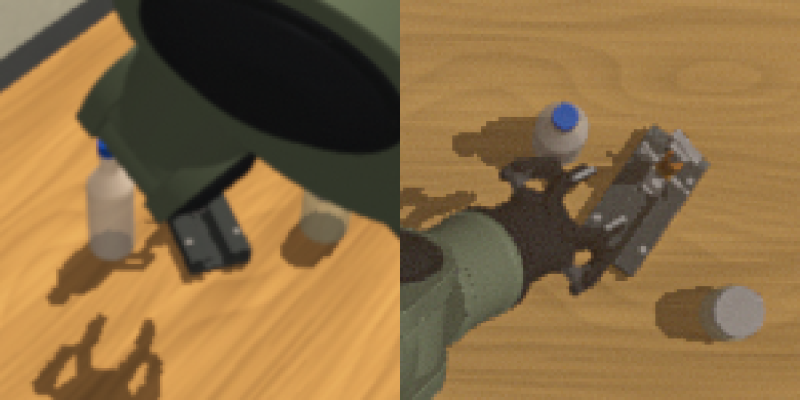

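Tall post stands upright at the closed end (crop 670,165), flask untouched. Now go to hook2 for the short post.

```bash
python3 - <<'E'
from ik import *
fl=Ro.from_euler('z',np.pi);r=np.radians
Rg=Rt(YR)*fl; g=tcp(HK[2]+[0,0,-.11]-Ro.from_euler('z',YR).apply([.003,0,0]),Rg)
s=bot.observe(); p,R0,q=s["position"],Ro.from_euler('xyz',s["tool_rot"]),s["qpos"]
y0=s["tool_rot"][2]-np.pi
def seg(p1,y1,n):
    global p,y0,q
    dp=(np.array(p1)-p)/n; dy=(y1-y0)/n
    for i in range(n):
        Ra=Rt(y0)*fl; Rb=Rt(y0+dy)*fl; q,e,a=ik(p+dp,Rb,q,.02)
        tip=Ro.from_euler('z',-YR).apply(p+dp+Rb.apply([0,0,.173])-O)
        print(np.round(Ra.inv().apply(dp)*100,1).tolist(),np.round((Ra.inv()*Rb).as_rotvec(),3).tolist(),"p",np.round(p+dp,2),"rack tip",np.round(tip,2),"q",np.round(q,2),round(e,4)); p=p+dp; y0+=dy
seg([.47,.08,.34],r(-15),6); seg([.40,.20,.34],r(20),5); seg(g-Rg.apply([0,0,.06]),YR,4)
E
```

```text
[1.0, 0.7, -1.9] [-0.088, 0.0, -0.088] p [ 0.5  -0.03  0.31] rack tip [-0.17 -0.33  0.19] q [-0.87  0.63  0.82  2.24  1.35  0.25 -0.85] 0.0
[1.0, 1.0, -1.8] [-0.088, -0.0, -0.088] p [ 0.49 -0.01  0.32] rack tip [-0.15 -0.3   0.19] q [-0.88  0.58  0.77  2.27  1.57  0.27 -0.98] 0.0
[0.9, 1.2, -1.7] [-0.088, -0.0, -0.088] p [0.49 0.02 0.32] rack tip [-0.13 -0.27  0.2 ] q [-0.87  0.52  0.69  2.29  1.73  0.3  -1.05] 0.0
[0.8, 1.4, -1.6] [-0.088, -0.0, -0.088] p [0.48 0.04 0.33] rack tip [-0.11 -0.24  0.21] q [-0.87  0.47  0.62  2.31  1.86  0.32 -1.09] 0.0
[0.6, 1.6, -1.5] [-0.088, 0.0, -0.088] p [0.48 0.06 0.33] rack tip [-0.09 -0.21  0.21] q [-0.85  0.42  0.56  2.32  1.96  0.33 -1.11] 0.0
[0.5, 1.8, -1.3] [-0.088, -0.0, -0.088] p [0.47 0.08 0.34] rack tip [-0.08 -0.18  0.22] q [-0.84  0.38  0.49  2.33  2.06  0.33 -1.12] 0.0
[1.4, 2.0, -1.4] [-0.086, -0.0, -0.086] p [0.46 0.1  0.34] rack tip [-0.07 -0.14  0.22] q [-0.82  0.35  0.41  2.35  2.17  0.35 -1.16] 0.0
[1.2, 2.2, -1.2] [-0.086, -0.0, -0.086] p [0.44 0.13 0.34] rack tip [-0.07 -0.1   0.22] q [-0.81  0.33  0.33  2.37  2.27  0.36 -1.
[... 271 characters left out ...]
 -0.91] 0.0
[0.6, 2.7, -0.6] [-0.086, -0.0, -0.086] p [0.4  0.2  0.34] rack tip [-0.06  0.02  0.22] q [-0.17  0.33 -0.59  2.38  2.19  0.5  -0.83] 0.0
[-0.2, 1.6, 0.5] [-0.019, -0.0, -0.019] p [0.4  0.22 0.34] rack tip [-0.05  0.04  0.22] q [-0.2   0.34 -0.6   2.37  2.17  0.51 -0.81] 0.0
[-0.2, 1.6, 0.5] [-0.019, -0.0, -0.019] p [0.4  0.23 0.34] rack tip [-0.05  0.06  0.21] q [-0.23  0.36 -0.6   2.35  2.16  0.52 -0.8 ] 0.0
[-0.3, 1.6, 0.5] [-0.019, 0.0, -0.019] p [0.4  0.25 0.33] rack tip [-0.04  0.08  0.21] q [-0.26  0.38 -0.6   2.33  2.14  0.52 -0.78] 0.0
[-0.3, 1.6, 0.6] [-0.019, -0.0, -0.019] p [0.4  0.27 0.33] rack tip [-0.03  0.1   0.21] q [-0.29  0.39 -0.61  2.32  2.13  0.53 -0.76] 0.0
```

```bash
python3 -m creep '[[[0.1,1,0.7,-1.9,-0.088,0,-0.088],[0.2,1,1,-1.8,-0.088,0,-0.088],[0.3,0.9,1.2,-1.7,-0.088,0,-0.088],[0.3,0.8,1.4,-1.6,-0.088,0,-0.088],[0.3,0.6,1.6,-1.5,-0.088,0,-0.088],[0.3,0.5,1.8,-1.3,-0.088,0,-0.088],[0.3,0,0,0,0,0,0]]]'; python3 -m creep '[[[0.3,1.4,2,-1.4,-0.086,0,-0.086],[0.3,1.2,2.2,-1.2,-0.086,0,-0.086],[0.3,1,2.4,-1,-0.086,0,-0.086],[0.3,0.8,2.5,-0.8,-0.086,0,-0.086],[0.3,0.6,2.7,-0.6,-0.086,0,-0.086],[0.3,0,0,0,0,0,0]]]'; python3 log.py;python3 - <<'E'
from ik import *
fl=Ro.from_euler('z',np.pi);Rg=Rt(YR)*fl; g=tcp(HK[2]+[0,0,-.11]-Ro.from_euler('z',YR).apply([.003,0,0]),Rg)
cart(g-Rg.apply([0,0,.06]),Rg,5)
E
```

```text
clock: 22.28
position: [0.4692, 0.0799, 0.3391]
tool_rot: [-3.14, 0.784, 2.885]
force: [-0.1, -0.9, -0.1]
grip_width: 0.0553
finger_force: 0.0
clock: 23.02
position: [0.3994, 0.2005, 0.3383]
tool_rot: [-3.139, 0.782, -2.791]
force: [0.5, -1.7, 0.1]
grip_width: 0.0554
finger_force: 0.0
[-0.804  0.297  0.151  2.41   2.594  0.363 -1.306]
turn/row [-0.015 -0.001 -0.015] 1.219730442393275
1 [-0.19, 1.28, 0.36] tip [0.51 0.26 0.21] q [-0.43  0.31 -0.32  2.38  2.3   0.44 -0.97] err 0.0001 0.0
2 [-0.21, 1.28, 0.38] tip [0.51 0.27 0.21] q [-0.46  0.32 -0.32  2.37  2.29  0.44 -0.96] err 0.0 0.0
3 [-0.23, 1.27, 0.4] tip [0.51 0.29 0.21] q [-0.48  0.33 -0.32  2.35  2.27  0.45 -0.95] err 0.0 0.0
4 [-0.24, 1.26, 0.42] tip [0.51 0.31 0.21] q [-0.5   0.34 -0.33  2.34  2.26  0.45 -0.94] err 0.0 0.0
5 [-0.26, 1.25, 0.44] tip [0.51 0.32 0.21] q [-0.52  0.36 -0.33  2.33  2.26  0.45 -0.93] err 0.0 0.0
```

```bash
python3 -m creep '[[[0.3,-0.2,1.3,0.4,-0.015,-0.001,-0.015],[0.3,-0.2,1.3,0.4,-0.015,-0.001,-0.015],[0.3,-0.2,1.3,0.4,-0.015,-0.001,-0.015],[0.3,-0.2,1.2,0.4,-0.015,-0.001,-0.015],[0.3,-0.3,1.2,0.4,-0.015,-0.001,-0.015],[0.3,0,0,0,0,0,0]]]'; python3 gp.py 2
```

```text
clock: 23.78
position: [0.3955, 0.2681, 0.3327]
tool_rot: [-3.139, 0.79, -2.683]
force: [0.7, -1.2, 1.5]
grip_width: 0.0552
finger_force: 0.0
rot [0.    0.004 0.003] deg 0.3 | shift cm, tool now [ 0.09 -0.07  6.04] after turn [ 0.06 -0.06  6.04]
```

```bash
python3 -m creep '[[[0.3,0,0,1.5,0,0.004,0.003],[0.3,0.1,-0.1,1.5,0,0,0],[0.3,0,0,1.5,0,0,0],[0.3,0,0,1.5,0,0,0],[0.3,0,0,0,0,0,0]]]'; python3 gp.py 2; python3 -m creep '[[[-0.3,0,0,0,0,0,0],[-0.7,0,0,0,0,0,0],[-1,0,0,0,0,0,0],[-1,0,0,0,0,0,0],[-1,0,0,0,0,0,0],[-1,0,0,0,0,0,0]]]' 70
python3 - <<'E'
from carry import *
grasp(2,.165); r=np.radians
L=rk(2,0,.018,.165);Of=rk(2,-.06,.018,.165)
go(*target(2,L,0)); q=bot.observe()["qpos"]; q=path(2,L,0,Of,0,4,q)
W1=rk(2,-.09,.02,.165)+Ro.from_euler('z',YR).apply([0,-.2,0]); print("W1",W1)
q=path(2,Of,0,W1,r(-25),6,q); W=[.6,.0,.14]
q=path(2,W1,r(-25),W,r(-60)-YR,6,q)
E
```

```text
clock: 24.4
position: [0.4342, 0.2846, 0.2886]
tool_rot: [-3.142, 0.784, -2.689]
force: [-0.4, -0.4, 0.8]
grip_width: 0.0556
finger_force: 0.0
rot [-0.002 -0.001 -0.002] deg 0.2 | shift cm, tool now [-0.09  0.16 -0.05] after turn [-0.09  0.16 -0.05]
clock: 25.15
position: [0.4338, 0.2848, 0.2901]
tool_rot: [3.141, 0.787, -2.689]
force: [-1.0, -0.1, 5.0]
grip_width: 0.0192
finger_force: 68.0
rot [0. 0. 0.] deg 0.0 | shift cm, tool now [-1.27  0.   -1.27] after turn [-1.27  0.   -1.27]
turn/row [0. 0. 0.]
1 [1.06, -0.0, -1.06] [0.42 0.28 0.31] [-0.83  0.43  0.08  2.3   2.62  0.39 -1.33] 0.0 0.0
2 [1.06, -0.0, -1.06] [0.41 0.27 0.31] [-0.84  0.42  0.07  2.33  2.62  0.41 -1.33] 0.0 0.0
3 [1.06, -0.0, -1.06] [0.39 0.27 0.31] [-0.85  0.4   0.07  2.37  2.61  0.43 -1.34] 0.0 0.0
4 [1.06, -0.0, -1.06] [0.38 0.26 0.31] [-0.43  0.41 -0.46  2.38  2.3   0.56 -0.98] 0.0001 0.0
W1 [0.54203359 0.1164135  0.145     ]
turn/row [ 0.051 -0.     0.051]
1 [0.31, -2.51, -0.36] [0.39 0.23 0.31] [-0.01  0.51 -0.94  2.38  2.1   0.75 -0.71] 0.0001 0.0
2 [0.14, -2.54, -0.19] [0.39 0.21 0.31] [ 0.34  0.84 -1.45 
[... 303 characters left out ...]
  1.18 -0.45] 0.0034 0.005
6 [-0.55, -2.47, 0.5] [0.43 0.11 0.31] [ 0.55  0.83 -1.45  2.38  1.93  1.2  -0.46] 0.0009 0.001
turn/row [ 0.126 -0.     0.125]
1 [-0.71, 0.05, 0.83] [0.44 0.11 0.31] [ 0.49  0.83 -1.41  2.34  1.86  1.31 -0.57] 0.0 0.0
2 [-0.94, 0.24, 1.06] [0.45 0.11 0.31] [ 0.43  0.83 -1.37  2.28  1.78  1.4  -0.67] 0.0 0.0
3 [-1.15, 0.49, 1.27] [0.47 0.11 0.31] [ 0.39  0.85 -1.33  2.21  1.71  1.48 -0.75] 0.0 0.0
4 [-1.32, 0.79, 1.44] [0.49 0.11 0.31] [ 0.35  0.86 -1.29  2.13  1.64  1.56 -0.82] 0.0 0.0
5 [-1.45, 1.13, 1.57] [0.52 0.11 0.31] [ 0.33  0.89 -1.25  2.04  1.57  1.63 -0.88] 0.0 0.0
6 [-1.54, 1.49, 1.66] [0.54 0.1  0.31] [ 0.31  0.91 -1.21  1.94  1.5   1.69 -0.94] 0.0 0.0
```

```bash
python3 - <<'E'
from carry import *
r=np.radians
L=rk(2,0,.018,.165);O1=rk(2,-.05,.018,.165); O2=rk(2,-.065,.09,.165)
q=ik(*target(2,L,0),bot.observe()["qpos"],.02)[0]; q=path(2,L,0,O1,0,3,q); q=path(2,O1,0,O2,0,3,q)
W1=rk(2,-.08,.09,.165)+Ro.from_euler('z',YR).apply([0,-.2,0]); print("W1",W1)
q=path(2,O2,0,W1,r(-25),6,q); W=[.6,.0,.18]
q=path(2,W1,r(-25),W,r(-60)-YR,6,q)
E
```

```text
turn/row [0. 0. 0.]
1 [1.18, -0.0, -1.18] [0.42 0.28 0.31] [-0.83  0.43  0.08  2.3   2.62  0.4  -1.33] 0.0 0.0
2 [1.18, -0.0, -1.18] [0.4  0.27 0.31] [-0.84  0.41  0.07  2.34  2.62  0.42 -1.34] 0.0 0.0
3 [1.18, -0.0, -1.18] [0.39 0.26 0.31] [-0.85  0.4   0.07  2.38  2.61  0.44 -1.34] 0.0 0.0
turn/row [0. 0. 0.]
1 [-1.35, 0.0, -2.05] [0.38 0.26 0.33] [-0.9   0.33  0.12  2.37  2.55  0.38 -1.28] 0.0 0.0
2 [-1.35, 0.0, -2.05] [0.38 0.26 0.36] [-0.98  0.27  0.2   2.37  2.46  0.31 -1.19] 0.0 0.0
3 [-1.35, 0.0, -2.05] [0.38 0.26 0.38] [-1.09  0.21  0.32  2.36  2.33  0.25 -1.05] 0.0 0.0
W1 [0.55101515 0.12081026 0.215     ]
turn/row [ 0.051 -0.     0.051]
1 [0.16, -2.51, -0.16] [0.38 0.23 0.38] [-1.08  0.21  0.36  2.37  2.29  0.26 -1.04] 0.0 0.0
2 [-0.01, -2.52, 0.01] [0.39 0.21 0.38] [-1.06  0.21  0.4   2.38  2.26  0.26 -1.03] 0.0 0.0
3 [-0.19, -2.51, 0.18] [0.4  0.19 0.38] [-0.98  0.2   0.36  2.38  2.19  0.28 -0.98] 0.0 0.0
4 [-0.36, -2.48, 0.36] [0.41 0.16 0.38] [-0.96  0.21  0.4   2.38  2.17  0.28 -0.97] 0.0 0.0
5 [-0.53, -2.44, 0.52] [0.43 0.14 0.38] [-0.94  0.22  0.43  2.37  2.15  0.27 -0.97] 0.0 0.0
6 [-0.69, -2.38, 0.69] [0.44 0.12 0.38] [-0.91  0.23  0.47  2.36  2.13  0.27 -0.96] 0.0 0.0
turn/row [ 0.126 -0.     0.125]
1 [-0.25, -0.02, 1.07] [0.45 0.12 0.37] [-1.01  0.29  0.57  2.33  1.82  0.32 -0.84] 0.0 0.0
2 [-0.49, 0.15, 1.32] [0.46 0.12 0.37] [-1.04  0.34  0.6   2.29  1.54  0.38 -0.72] 0.0 0.0
3 [-0.71, 0.37, 1.54] [0.48 0.12 0.36] [-1.01  0.4   0.58  2.23  1.3   0.46 -0.64] 0.0 0.0
4 [-0.9, 0.65, 1.73] [0.5  0.11 0.36] [-0.97  0.45  0.55  2.15  1.11  0.55 -0.59] 0.0 0.0
5 [-1.05, 0.98, 1.88] [0.52 0.11 0.35] [-0.91  0.51  0.52  2.07  0.95  0.65 -0.56] 0.0 0.0
6 [-1.15, 1.33, 1.98] [0.54 0.1  0.35] [-0.86  0.57  0.51  1.98  0.81  0.75 -0.54] 0.0 0.0
```

```bash
python3 -m creep '[[[-1,-0.4,0,-0.4,0,0,0],[-1,-0.5,0,-0.5,0,0,0],[-1,-0.4,0,-0.4,0,0,0],[-1,0,0,0,0,0,0],[-1,0.8,0,-0.8,0,0,0],[-1,0.9,0,-0.9,0,0,0],[-1,0.9,0,-0.9,0,0,0],[-1,0.9,0,-0.9,0,0,0],[-1,0,0,0,0,0,0]]]'; python3 log.py; python3 - <<'E'
from carry import *
t,f,up=foot(2); print(Ro.from_euler('z',-YR).apply(f-O),up)
go(*target(2,rk(2,-.065,.09,.165),0))
E
```

```text
clock: 26.28
position: [0.3884, 0.2626, 0.3081]
tool_rot: [3.141, 0.785, -2.688]
force: [0.0, -0.5, -2.1]
grip_width: 0.0193
finger_force: 67.8
[-0.853  0.397  0.065  2.379  2.607  0.44  -1.342]
[-0.05072581  0.10003637  0.14289281] [1.27665256e-03 7.77431974e-04 9.99998883e-01]
rot [ 0.    -0.001  0.   ] deg 0.1 | shift cm, tool now [-4.06 -0.   -6.11] after turn [-4.07 -0.   -6.11]
```

```bash
python3 -m creep '[[[-1,-1.3,0,-2,0,0,0],[-1,-1.3,0,-2,0,0,0],[-1,-1.4,0,-2.1,0,0,0],[-1,0.2,-2.5,-0.2,0.051,0,0.051],[-1,0,-2.5,0,0.051,0,0.051],[-1,-0.2,-2.5,0.2,0.051,0,0.051],[-1,-0.4,-2.5,0.4,0.051,0,0.051],[-1,-0.5,-2.4,0.5,0.051,0,0.051],[-1,-0.7,-2.4,0.7,0.051,0,0.051],[-1,0,0,0,0,0,0]]]'; python3 log.py; python3 - <<'E'
from carry import *
r=np.radians
t,f,up=foot(2); print(f,up); s=bot.observe()
p,R=target(2,f,r(-25)); go(p,R)
q=path(2,f,r(-25),[.59,0,.16],r(-68)-YR,7,s["qpos"])
E
```

```text
clock: 27.52
position: [0.4391, 0.1162, 0.3794]
tool_rot: [-3.141, 0.786, -3.126]
force: [-0.2, 0.6, -2.4]
grip_width: 0.0193
finger_force: 68.3
[-0.961  0.239  0.537  2.363  2.191  0.25  -1.025]
[0.55209811 0.11922373 0.2142418 ] [1.02180697e-03 6.30976933e-04 9.99999279e-01]
rot [-0.002 -0.001 -0.001] deg 0.1 | shift cm, tool now [ 0.02 -0.03 -0.  ] after turn [ 0.02 -0.03 -0.  ]
turn/row [ 0.122 -0.     0.122]
1 [0.09, 0.23, 1.01] [0.45 0.12 0.37] [-1.1   0.31  0.67  2.34  1.91  0.28 -0.93] 0.0 0.0
2 [-0.12, 0.34, 1.21] [0.46 0.12 0.36] [-1.15  0.38  0.73  2.31  1.6   0.31 -0.8 ] 0.0 0.0
3 [-0.3, 0.5, 1.4] [0.47 0.12 0.36] [-1.12  0.43  0.69  2.25  1.32  0.4  -0.68] 0.0 0.0
4 [-0.46, 0.71, 1.56] [0.48 0.12 0.35] [-1.06  0.48  0.64  2.18  1.11  0.5  -0.61] 0.0 0.0
5 [-0.6, 0.95, 1.7] [0.5  0.12 0.34] [-1.01  0.53  0.6   2.11  0.94  0.59 -0.58] 0.0 0.0
6 [-0.71, 1.21, 1.81] [0.52 0.11 0.33] [-0.94  0.59  0.57  2.02  0.8   0.69 -0.56] 0.0 0.0
7 [-0.78, 1.51, 1.88] [0.55 0.1  0.33] [-0.88  0.65  0.55  1.94  0.68  0.79 -0.56] 0.0 0.0
```

```bash
python3 -m creep '[[[-1,0.1,0.15,0.7,0.086,0,0.086],[-1,0,0.2,0.8,0.086,0,0.086],[-1,-0.1,0.3,0.9,0.086,0,0.086],[-1,-0.2,0.35,1,0.086,0,0.086],[-1,-0.3,0.45,1,0.086,0,0.086],[-1,-0.35,0.55,1.1,0.086,0,0.086],[-1,-0.4,0.65,1.2,0.086,0,0.086],[-1,-0.5,0.75,1.3,0.086,0,0.086],[-1,-0.5,0.9,1.3,0.086,0,0.086],[-1,-0.5,1,1.3,0.086,0,0.086],[-1,0,0,0,0,0,0]]]'; python3 log.py; python3 - <<'E'
from carry import *
t,f,up=foot(2); print(f,up); r=np.radians
p,R=target(2,[.585,-.02,.13],YT-r(36)-YR); cart(p,R,3)
p2,R2=target(2,trk(-.125,.06,-.002),YT-r(36)-YR); cart(p2,R2,7,p,R)
E
```

```text
clock: 28.9
position: [0.5437, 0.1033, 0.3237]
tool_rot: [-3.141, 0.786, 1.953]
force: [0.7, 0.1, -1.8]
grip_width: 0.0194
finger_force: 68.3
[-0.96   0.683  0.672  1.947  0.587  0.737 -0.483]
[ 0.58689632 -0.00115854  0.1585548 ] [ 1.11348642e-03 -4.10704417e-04  9.99999296e-01]
turn/row [ 0.008 -0.     0.008] 0.6527643790203604
1 [0.28, -0.17, 1.07] tip [ 0.59 -0.02  0.19] q [-0.95  0.7   0.67  1.95  0.59  0.72 -0.5 ] err 0.0 0.0
2 [0.28, -0.16, 1.07] tip [ 0.59 -0.02  0.18] q [-0.94  0.72  0.67  1.96  0.58  0.7  -0.51] err 0.0 0.0
3 [0.28, -0.16, 1.07] tip [ 0.59 -0.03  0.17] q [-0.93  0.74  0.67  1.96  0.58  0.68 -0.52] err 0.0 0.0
turn/row [0. 0. 0.] 0.0
1 [-0.02, -2.01, 1.43] tip [ 0.57 -0.05  0.16] q [-0.93  0.74  0.69  2.02  0.61  0.62 -0.55] err 0.0 0.0
2 [-0.02, -2.01, 1.43] tip [ 0.56 -0.06  0.15] q [-0.94  0.76  0.72  2.07  0.63  0.56 -0.58] err 0.0 0.0
3 [-0.02, -2.01, 1.43] tip [ 0.54 -0.08  0.14] q [-0.94  0.77  0.74  2.13  0.66  0.49 -0.61] err 0.0 0.0
4 [-0.02, -2.01, 1.43] tip [ 0.53 -0.1   0.13] q [-0.95  0.8   0.78  2.18  0.69  0.42 -0.65] err 0.0 0.0
5 [-0.02, -2.01, 1.43] tip [ 0.51 -0.11  0.12] q [-0.95  0.84  0.82  2.23  0.72  0.33 -0.68] err 0.0 0.0
6 [-0.02, -2.01, 1.43] tip [ 0.49 -0.13  0.11] q [-0.96  0.88  0.86  2.28  0.75  0.24 -0.71] err 0.0 0.0
7 [-0.02, -2.01, 1.43] tip [ 0.48 -0.14  0.1 ] q [-0.92  0.88  0.82  2.32  1.07  0.21 -1.03] err 0.0 0.0
```

```bash
python3 - <<'E'
from carry import *
r=np.radians
for rel in(-36,-45,-55):
    q=bot.observe()["qpos"]
    for x,z in((-.06,.13),(-.1,.08),(-.125,.06),(-.125,.035),(-.125,.011),(-.08,.011),(-.045,.011),(-.014,.011)):
        for i in range(1): q,e,a=ik(*target(2,trk(x,z,-.002),YT+r(rel)-YR),q,.02)
        print(rel,x,z,np.round(q,2),round(e,4))
E
```

```text
-36 -0.06 0.13 [-0.82  0.73  0.86  2.19  0.77  0.35 -0.53] 0.0
-36 -0.1 0.08 [-0.9   0.86  0.88  2.28  0.85  0.21 -0.74] 0.0
-36 -0.125 0.06 [-0.92  0.88  0.82  2.32  1.07  0.21 -1.03] 0.0
-36 -0.125 0.035 [-0.88  0.93  0.76  2.32  1.28  0.21 -1.29] 0.0
-36 -0.125 0.011 [-0.85  0.97  0.72  2.32  1.47  0.21 -1.51] 0.0
-36 -0.08 0.011 [-0.76  0.98  0.72  2.24  1.4   0.21 -1.37] 0.0
-36 -0.045 0.011 [-0.68  0.97  0.69  2.17  1.34  0.24 -1.24] 0.0
-36 -0.014 0.011 [-0.61  0.96  0.66  2.1   1.28  0.27 -1.14] 0.0
-45 -0.06 0.13 [-0.76  0.72  0.77  2.1   0.65  0.53 -0.52] 0.0
-45 -0.1 0.08 [-0.83  0.83  0.79  2.19  0.64  0.4  -0.64] 0.0
-45 -0.125 0.06 [-0.88  0.88  0.79  2.24  0.63  0.35 -0.7 ] 0.0
-45 -0.125 0.035 [-0.88  0.95  0.78  2.24  0.62  0.3  -0.74] 0.0
-45 -0.125 0.011 [-0.88  1.01  0.77  2.23  0.61  0.25 -0.77] 0.0
-45 -0.08 0.011 [-0.78  1.01  0.76  2.15  0.63  0.27 -0.72] 0.0
-45 -0.045 0.011 [-0.71  1.01  0.74  2.08  0.64  0.3  -0.67] 0.0
-45 -0.014 0.011 [-0.65  1.01  0.72  2.02  0.64  0.32 -0.64] 0.0
-55 -0.06 0.13 [-0.71  0.75  0.73  2.    0.51  0.69 -0.52] 0.0
-55 -0.1 0.08 [-0.77  0.83  0.72  2.09  0.5   0.58 -0.62] 0.0
-55 -0.125 0.06 [-0.81  0.86  0.71  2.14  0.49  0.54 -0.68] 0.0
-55 -0.125 0.035 [-0.8   0.92  0.7   2.14  0.48  0.49 -0.71] 0.0
-55 -0.125 0.011 [-0.79  0.97  0.69  2.14  0.48  0.45 -0.73] 0.0
-55 -0.08 0.011 [-0.71  0.98  0.68  2.05  0.49  0.47 -0.68] 0.0
-55 -0.045 0.011 [-0.65  0.99  0.67  1.98  0.49  0.5  -0.64] 0.0
-55 -0.014 0.011 [-0.59  1.    0.66  1.92  0.49  0.52 -0.6 ] 0.0
```

```bash
python3 - <<'E'
from carry import *
r=np.radians; p,R=target(2,trk(-.125,.06,-.002),YT-r(45)-YR); cart(p,R,10)
E
```

```text
turn/row [ 0.013 -0.     0.014] 1.0957322648761338
1 [0.1, -1.3, 1.3] tip [ 0.58 -0.02  0.19] q [-0.96  0.69  0.68  1.98  0.59  0.71 -0.51] err 0.0 0.0
2 [0.08, -1.29, 1.32] tip [ 0.57 -0.04  0.18] q [-0.95  0.7   0.69  2.01  0.6   0.67 -0.53] err 0.0 0.0
3 [0.06, -1.27, 1.34] tip [ 0.56 -0.05  0.17] q [-0.95  0.72  0.7   2.04  0.6   0.64 -0.56] err 0.0 0.0
4 [0.04, -1.25, 1.35] tip [ 0.54 -0.06  0.16] q [-0.94  0.73  0.71  2.08  0.61  0.61 -0.58] err 0.0 0.0
5 [0.03, -1.23, 1.37] tip [ 0.53 -0.08  0.15] q [-0.93  0.75  0.72  2.11  0.62  0.57 -0.61] err 0.0 0.0
6 [0.01, -1.22, 1.39] tip [ 0.52 -0.09  0.14] q [-0.92  0.77  0.73  2.13  0.62  0.53 -0.63] err 0.0 0.0
7 [-0.01, -1.2, 1.4] tip [ 0.51 -0.1   0.13] q [-0.91  0.79  0.75  2.16  0.63  0.49 -0.65] err 0.0 0.0
8 [-0.02, -1.18, 1.42] tip [ 0.5  -0.12  0.12] q [-0.9   0.82  0.76  2.19  0.64  0.45 -0.68] err 0.0 0.0
9 [-0.04, -1.16, 1.43] tip [ 0.49 -0.13  0.11] q [-0.89  0.84  0.77  2.21  0.64  0.4  -0.7 ] err 0.0 0.0
10 [-0.05, -1.14, 1.45] tip [ 0.48 -0.14  0.1 ] q [-0.88  0.87  0.78  2.24  0.65  0.36 -0.72] err 0.0 0.0
```

```bash
python3 -m creep '[[[-1,0.1,-1.3,1.3,0.013,0,0.013],[-1,0.1,-1.3,1.3,0.013,0,0.013],[-1,0.1,-1.3,1.3,0.013,0,0.013],[-1,0,-1.3,1.4,0.013,0,0.013],[-1,0,-1.2,1.4,0.013,0,0.013],[-1,0,-1.2,1.4,0.013,0,0.013],[-1,0,-1.2,1.4,0.013,0,0.013],[-1,0,-1.2,1.4,0.013,0,0.013],[-1,0,-1.2,1.4,0.014,0,0.014],[-1,0,-1.1,1.4,0.014,0,0.014],[-1,0,0,0,0,0,0],[-1,0,0,0,0,0,0]]]'; python3 sl.py 2 -45 -.125,-.002,.011; python3 - <<'E'
from carry import *
T=vision.grab_frame("top"); np.save("pics/top4.npy",T,allow_pickle=True); cv2.imwrite("pics/top4.png",T["image"]); c=cloud(T); hsv=cv2.cvtColor(T["image"],cv2.COLOR_BGR2HSV)
t,f,up=foot(2); x,y,z=np.moveaxis(c,2,0); h=f[2]+.171; print(f,h)
m=(z>h-.012)&(z<h+.012)&(np.hypot(x-f[0],y-f[1])<.03)&(hsv[...,1]<60)
ys,xs=np.nonzero(m); q=plane(T,np.c_[xs,ys],h); a=np.array(cv2.minAreaRect(q[:,:2].astype(np.float32))[0]); print(m.sum(),a,q.mean(0))
print("trk",Ro.from_euler('z',-YT).apply(np.r_[a-[.5815,-.2041],0]))
# tall stirrup top
tp=trk(.036,0); m=(z>.2)&(z<.225)&(np.hypot(x-tp[0],y-tp[1])<.035)&(hsv[...,1]<60); ys,xs=np.nonzero(m); q=plane(T,np.c_[xs,ys],.214); a=np.array(cv2.minAreaRect(q[:,:2].astype(np.float32))[0]); print(m.sum(),"tall",Ro.from_euler('z',-YT).apply(np.r_[a-[.5815,-.2041],0]))
E
```

```text
clock: 30.4
position: [0.4535, -0.0231, 0.2253]
tool_rot: [3.141, 0.785, 1.767]
force: [0.4, -0.1, -1.8]
grip_width: 0.0194
finger_force: 68.3
foot trk [-0.1262 -0.0009  0.0601] up [ 6.0e-04 -1.5e-03  1.0e+00] F [ 0.4 -0.1 -1.8] M [ 1.   0.2 -0. ]
[-0.88  0.87  0.78  2.24  0.66  0.36 -0.73]
-.125,-.002,.011
rot [ 0.004 -0.002  0.005] deg 0.4 | shift cm, tool now [3.38 0.07 3.59] after turn [3.39 0.07 3.58]
[-0.87  1.01  0.77  2.23  0.64  0.25 -0.79] 0.0 0.0
tx [-0.498  0.708  0.5  ]
ty [ 0.5    0.706 -0.501]
tz [-0.708  0.001 -0.706]
[ 0.4770436  -0.13338699  0.06014007] 0.23114007171276135
43 [ 0.47795573 -0.13563238] [ 0.47713956 -0.13560224  0.23114007]
trk [-0.1241287  -0.00113899  0.        ]
42 tall [ 0.0351509  -0.00064572  0.        ]
```

```bash
python3 -m creep '[[[-1,0.8,0.1,0.9,0.002,0,0.002],[-1,0.9,0,0.9,0.002,0,0.002],[-1,0.9,0.1,0.9,0,0,0],[-1,0.8,0,0.9,0,0,0],[-1,0,0,0,0,0,0]]]'; python3 sl.py 2 -45 -.06,0,.011
```

```text
clock: 31.08
position: [0.4553, -0.0244, 0.1749]
tool_rot: [-3.139, 0.786, 1.763]
force: [0.2, 0.9, -2.0]
grip_width: 0.0193
finger_force: 68.4
foot trk [-0.1246 -0.0017  0.0097] up [ 2.3e-03 -1.0e-04  1.0e+00] F [ 0.2  0.9 -2. ] M [ 1.   0.2 -0. ]
[-0.87  1.01  0.76  2.23  0.64  0.26 -0.8 ]
-.06,0,.011
rot [-0.001 -0.001  0.002] deg 0.1 | shift cm, tool now [-3.22  4.66  3.05] after turn [-3.21  4.66  3.06]
[-0.74  1.    0.74  2.11  0.66  0.3  -0.72] 0.0 0.0
tx [-0.498  0.708  0.5  ]
ty [ 0.5    0.706 -0.501]
tz [-0.708  0.001 -0.706]
```

```bash
python3 -m creep '[[[-1,0,0.1,-0.2,0,0,0],[-1,-0.5,0.7,0.5,0,0,0],[-1,-0.5,0.7,0.5,0,0,0],[-1,-0.5,0.7,0.5,0,0,0],[-1,-0.5,0.7,0.5,0,0,0],[-1,-0.3,0.4,0.3,0,0,0],[-1,0,0,0,0,0,0]]]'; python3 sl.py 2 -45 -.03,0,.011
```

```text
clock: 31.95
position: [0.4939, -0.0489, 0.1772]
tool_rot: [3.141, 0.785, 1.76]
force: [-0.3, 0.2, -2.4]
grip_width: 0.0192
finger_force: 68.4
foot trk [-0.0789 -0.0002  0.012 ] up [ 7.0e-04 -1.4e-03  1.0e+00] F [-0.3  0.2 -2.4] M [1.  0.2 0. ]
[-0.77  1.    0.74  2.15  0.66  0.29 -0.74]
-.03,0,.011
rot [-0.001 -0.002 -0.   ] deg 0.1 | shift cm, tool now [-2.33  3.46  2.49] after turn [-2.33  3.46  2.5 ]
[-0.67  1.    0.72  2.05  0.67  0.32 -0.68] 0.0 0.0
tx [-0.498  0.708  0.5  ]
ty [ 0.5    0.706 -0.501]
tz [-0.708  0.001 -0.706]
```

```bash
python3 -m creep '[[[-1,-0.45,0.7,0.5,0,0,0],[-1,-0.45,0.7,0.5,0,0,0],[-1,-0.5,0.7,0.5,0,0,0],[-1,-0.5,0.7,0.5,0,0,0],[-1,-0.5,0.7,0.5,0,0,0],[-1,0,0,0,0,0,0]]]'; python3 sl.py 2 -45 -.013,0,.009
```

```text
clock: 32.7
position: [0.5351, -0.0765, 0.1766]
tool_rot: [3.141, 0.785, 1.76]
force: [0.5, -0.2, -2.1]
grip_width: 0.0195
finger_force: 68.4
foot trk [-0.0292 -0.      0.0113] up [ 3.0e-04 -1.4e-03  1.0e+00] F [ 0.5 -0.2 -2.1] M [ 1.   0.2 -0.1]
[-0.67  1.    0.72  2.05  0.67  0.32 -0.68]
-.013,0,.009
rot [-0.001 -0.001 -0.   ] deg 0.1 | shift cm, tool now [-0.61  1.14  0.97] after turn [-0.61  1.14  0.97]
[-0.64  1.01  0.71  2.01  0.67  0.33 -0.66] 0.0 0.0
tx [-0.498  0.708  0.5  ]
ty [ 0.5    0.706 -0.501]
tz [-0.708  0.001 -0.706]
```

```bash
python3 -m creep '[[[-1,-0.2,0.4,0.3,0,0,0],[-1,-0.1,0.3,0.3,0,0,0],[-1,-0.1,0.2,0.2,0,0,0],[-1,-0.1,0.1,0.1,0,0,0],[-1,0,0,0,0,0,0]]]'; python3 sl.py 2 -45 -.013,0,.009|head -1; python3 -m creep '[[[-1,-0.1,0.14,0.1,0,0,0],[-1,0,0,0,0,0,0]]]'; python3 sl.py 2 -45 -.012,0,.008|head -4
```

```text
clock: 33.33
position: [0.5464, -0.084, 0.1738]
tool_rot: [-3.141, 0.786, 1.761]
force: [-2.1, -0.0, 4.1]
grip_width: 0.0196
finger_force: 69.0
foot trk [-0.0157 -0.0001  0.0086] up [ 8.e-04 -9.e-04  1.e+00] F [-2.1 -0.   4.1] M [ 0.2  0.2 -0.3]
clock: 33.58
position: [0.548, -0.0851, 0.1738]
tool_rot: [-3.141, 0.786, 1.761]
force: [-3.0, 0.3, 4.4]
grip_width: 0.0195
finger_force: 69.3
foot trk [-0.0138 -0.0001  0.0086] up [ 9.e-04 -9.e-04  1.e+00] F [-3.   0.3  4.4] M [ 0.1  0.4 -0.3]
[-0.64  1.01  0.71  2.01  0.67  0.33 -0.66]
-.012,0,.008
rot [-0.001 -0.001  0.   ] deg 0.1 | shift cm, tool now [-0.02  0.12  0.13] after turn [-0.02  0.12  0.13]
```

```bash
python3 -m creep '[[[-1,-0.1,0.14,0.1,0,0,0],[-1,0,0,0,0,0,0]]]'|grep force; python3 sl.py 2 -45 -.012,0,.008|head -1; python3 -m creep '[[[-1,-0.08,0.1,0.08,0,0,0],[-1,0,0,0,0,0,0]]]'|grep force;python3 sl.py 2 -45 -.012,0,.008|head -1
```

```text
force: [-8.2, 5.9, 11.4]
finger_force: 70.5
foot trk [-0.0123 -0.0004  0.0087] up [ 1.6e-03 -6.0e-04  1.0e+00] F [-8.2  5.9 11.4] M [ 0.2  1.1 -1. ]
force: [-15.1, 14.1, 21.9]
finger_force: 72.6
foot trk [-0.0114 -0.0009  0.0088] up [ 2.5e-03 -1.0e-04  1.0e+00] F [-15.1  14.1  21.9] M [ 0.2  2.2 -1.8]
```

Firm contact against the tall foot. Relax, release, back off and check.

```bash
python3 -m creep '[[[-1,0.1,-0.14,-0.15,0,0,0],[-1,0,0,0,0,0,0],[-0.5,0,0,0,0,0,0],[-0.2,0,0,0,0,0,0],[0,0,0,0,0,0,0],[0,0,0,0,0,0,0]]]'; python3 -m creep '[[[0,0,0,-1,0,0,0],[0,0,0,-2,0,0,0],[0,0,0,-2,0,0,0],[0,0,0,-2.5,0,0,0],[0,0,0,-3,0,0,0],[0,0,0,-3,0,0,0],[0,0,0,-3,0,0,0],[0,0,0,0,0,0,0]]]'; python3 - <<'E'
from carry import *
for n in("side","top"):
    T=vision.grab_frame(n); cv2.imwrite(f"pics/{n}5.png",T["image"])
hsv=cv2.cvtColor(T["image"],cv2.COLOR_BGR2HSV); c=cloud(T); x,y,z=np.moveaxis(c,2,0)
for nm,cx,h in(("tall",.036,.214),("short",-.014,.179)):
    tp=trk(cx,0); m=(abs(z-h)<.012)&(np.hypot(x-tp[0],y-tp[1])<.03)&(hsv[...,1]<60); ys,xs=np.nonzero(m); q=plane(T,np.c_[xs,ys],h); a=np.array(cv2.minAreaRect(q[:,:2].astype(np.float32))[0]); print(nm,m.sum(),Ro.from_euler('z',-YT).apply(np.r_[a-[.5815,-.2041],0]),c[m][:,2].mean())
a=cv2.imread("pics/side5.png")[130:280,280:430]; b=cv2.imread("pics/top5.png")[140:270,290:420]
cv2.imwrite("pics/c5.png",np.hstack([cv2.resize(a,(400,400),interpolation=3),cv2.resize(b,(400,400),interpolation=3)]))
E
```

```text
clock: 34.83
position: [0.5493, -0.0855, 0.174]
tool_rot: [3.141, 0.785, 1.761]
force: [-0.7, -0.2, 1.3]
grip_width: 0.0424
finger_force: 0.0
clock: 35.83
position: [0.5273, 0.0307, 0.292]
tool_rot: [3.138, 0.783, 1.761]
force: [0.5, -0.1, -0.2]
grip_width: 0.0424
finger_force: 0.0
tall 42 [ 0.03577871 -0.0007194   0.        ] 0.21305781520626127
short 42 [-0.01322815 -0.00137455  0.        ] 0.17835470584919297
```

View pics/c5.png

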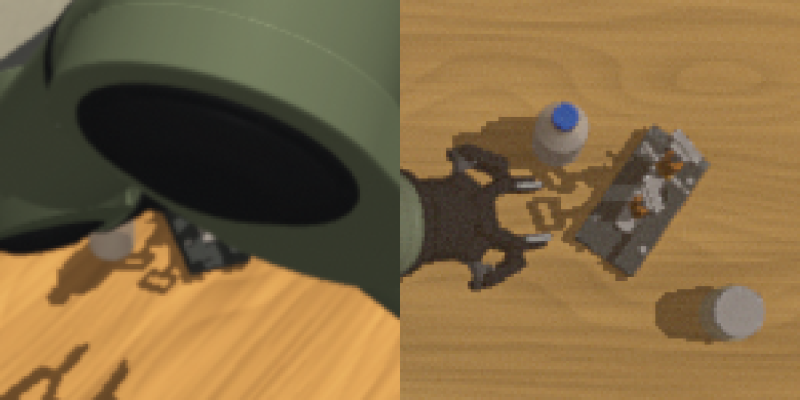

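Both posts stand upright in the slot (crop 668,160 and 640,200): tall at track x = 35.8 mm and short at −13.2 mm, tops at the expected heights, both released. The flask and jar haven't moved.

```bash
python3 -c "
from workcell import bot
print(bot.job_done())"
```

```text
the job is handed in; nothing more can be done
None
```

The job is handed in at about 36 s of the 67 s allowed: the last pictures show both posts upright and released in the T-slot, the tall one at track x ≈ 36 mm and the short one against it at ≈ −13 mm, with flask and jar where they were; I did not re-check the mandrel or hammer, and the hand-in returned no verdict.

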